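Close up a repaired control box: gland nuts, door, tidy up

TASK

Finish the repaired control box: turn each of the two captive gland nuts on its roof clockwise by hand (with the fingers) until its white stripe is at the yellow mark, then use the wrench to turn it on until the stripe is at the red mark. Once both nuts are tight, push the yellow door fully shut so that its catch holds it. Leave every old orange module from the bench lying in the scrap tray and the wrench lying flat on the black tool mat, and do not disturb the multimeter or the mug.

Things in the scene. Friction and masses are not known exactly. Their poses are not given: they have to be found in the camera images.
- control_box: low blue and black control box fixed to the bench, 140 mm deep (x) x 240 wide (y) x 110 high; origin at the centre of its underside; its open front faces its -x, towards the robot. Glands with captive nuts on its roof at y = +60 (a) and -60 mm (b). Paint marks on the roof beside each, pointing out from it: red straight to the front, yellow 0.9 rad counter-clockwise of red seen from above
- nut_a (a joint): turning of grey hex nut a (left one seen from the robot), rad: grows as it turns clockwise seen from above (tightens); starts at 0 to 0.6; 2.0 = white stripe at the yellow mark; 2.9 = at the red mark; hard stop at 3.0. Stays where left; needs 0.15 to 0.25 N m; does not rise or sink
- nut_b (a joint): turning of grey hex nut b (right one seen from the robot), rad: grows as it turns clockwise seen from above (tightens); starts at 0 to 0.6; 2.0 = white stripe at the yellow mark; 2.9 = at the red mark; hard stop at 3.0. Stays where left; needs 0.15 to 0.25 N m; does not rise or sink
- hex_a: the hex nut of gland a: 40 mm across flats, 28 mm high (top 7 mm chamfered), vertical axis; origin on the axis at its underside, 122 mm above the bench (top at 150 mm). Its +x axis is the normal of the flat with the white stripe (flats at 0, 60, 120 .. deg from it). Below it a collar 42 mm across down to the roof at 110 mm; a black plug stands 4 mm above its top
- hex_b: the hex nut of gland b, same as hex_a
- nut_a_top (a point): centre of the top face of nut a, 150 mm above the bench, axes as hex_a
- nut_b_top (a point): centre of the top face of nut b
- door (a joint): yellow door on the box front, 8 mm thick, 230 mm wide, upper edge 104 mm above the bench, vertical hinge at its left (+y) edge. 0 = fully shut, grows as it swings out to the robot; starts at 0.35 to 0.75, stays where left. A sprung catch resists the last 12 mm at the free edge (push of about 3 N), then holds it at 0; short of the catch it stays at 0.05 or more
- door_push (a point): point on the outer face of the door, 160 mm from the hinge axis and 80 mm above the bench; its +x axis is the inward normal of the door (the way to push)
- door_hinge (a point): point on the door's hinge axis, at the door's upper edge, 104 mm above the bench
- wrench: open-ended wrench with a red handle, 230 mm long, about 0.3 kg; origin under the handle at the best grip (10 mm from its balance point); +x along it to the jaw, +z up as it lies. Handle 22 wide (y), 18 thick, x = -105 to 70 mm. Steel head 14 thick, 66 wide, to x = 124 mm; jaw 42.5 wide, open to +x, back wall at x = 82.5 mm. Starts lying on the tool mat
- wrench_jaw (a point): centre of the jaw, 108 mm from the wrench's origin along its +x and 7 mm above its underside; it belongs on the nut's axis, with the jaw's sides (parallel to the wrench's x axis) along two facing flats
- tool_mat: black rubber mat with a green border line, fixed, 180 (x) x 270 (y) x 3 mm thick; origin at the centre of its underside; on the left or the right of the bench
- scrap_tray: grey open plastic tray, fixed, 180 (x) x 270 (y) mm, walls 40 mm high and 4 mm thick, floor 4 mm; origin at the centre of its underside; on the other side from the mat
- multimeter: yellow multimeter, 140 x 75 x 34 mm, origin under its centre; not to be disturbed
- mug: blue mug, 80 mm across, 90 mm high, origin under its centre; not to be disturbed
- module_1: removed old relay module, orange block with black bands, 70 (x) x 40 (y) x 38 mm high, about 0.12 kg; origin at the centre of its underside; may be absent (1 to 3 of the four are there)
- module_2: removed old relay module, orange block with black bands, 70 (x) x 40 (y) x 38 mm high, about 0.12 kg; origin at the centre of its underside; may be absent (1 to 3 of the four are there)
- module_3: removed old relay module, orange block with black bands, 70 (x) x 40 (y) x 38 mm high, about 0.12 kg; origin at the centre of its underside; may be absent (1 to 3 of the four are there)
- module_4: removed old relay module, orange block with black bands, 70 (x) x 40 (y) x 38 mm high, about 0.12 kg; origin at the centre of its underside; may be absent (1 to 3 of the four are there)
Not all that is in view belongs to the job. What is shaped like the module_4 but pink is not meant.

How it is judged:
By the outcome, as a careful person would: the job done as asked, in the order asked, and still so for the second after the job is handed in, with the robot touching nothing.
Of module_1, module_2, module_3, module_4 only 1 to 3 are there at a start; the rules pass over those that are not, and their reading is None.
At some moment in a run one of module_1, module_2, module_3, module_4, wrench may be knocked a few centimetres aside while the robot is not near it.
It also fails if it takes over 210 s, if anything falls off the work surface, if the arm or the gripper's body presses on something with over 40 N, if the wrist force passes 120 N, or if a joint passes its speed limit or range.

ROBOT

A 7-joint arm with a two-finger parallel gripper is mounted at the origin on the work surface. World frame = base frame: x ahead of the robot, y to its left, z up, the work surface at z = 0. Lengths are in m, angles in rad, forces in N, time in s.
With the tool pointing down it reaches from about 0.4 to 0.85 m from the base axis. Payload 4.5 kg.
Tool frame: the origin (TCP) lies between the finger pads; the fingertips stand r.tip_reach ahead of it and the grasp point (between the pads) lies 3 mm ahead of it (r.tip_reach is the distance from the TCP to the fingertips, in m); z points along the fingers, y is the line along which they close (so a half turn about z gives the same grasp; the last joint's range is limited). The gripper opens to 88 mm and grips with 3 to 60 N. Pads are 18 mm wide; open, the fingers measure 123 mm over their backs; the gripper's body (75 mm by 187 mm) begins 45 mm behind the grasp point.
Start: joints at [1.279, 0.689, -0.195, 1.565, 0.157, 0.902, -0.215], TCP at [0.2, -0.592, 0.261] pointing down, gripper open.
Joint ranges: [-3.01, 3.01], [-0.46, 2.08], [-1.47, 1.51], [0.13, 2.56], [-1, 4.14], [0.04, 2.09], [-2.66, 2.66]. Speed limits (rad/s): [2.57, 2.57, 3.14, 3.14, 3.14, 3.14, 3.14].

INTERFACE

Orientations are given as a unit quaternion [x, y, z, w].
In Python, from plant import r gives the robot as it stands.
- The arm moves only by the tool step_arm, never from a script. Its argument "motion" is a list of rows, each an object with "dp": the shift along the tool's x, y, z in mm, a list of three; "twist": the turn, a rotation vector about the tool's x, y, z in rad, a list of three; "hand": the opening, from -1 (shut) to 1 (fully open). In form: [{"dp": [dx, dy, dz], "twist": [rx, ry, rz], "hand": hand}, ...]. A call has 1 to 5 rows; each row is the pose to reach, as a shift and turn from the pose commanded when the call began, along the tool's axes at that moment; what a row does not reach only later rows make up. A row lasts 1/8 s, in which the tool goes at most 62.5 mm and 10.7 degrees, less where a joint would pass 70% of its speed; a pose out of reach is approached as far as the arm can. A call with a gripper value outside its range is refused whole. The fingers move at their own pace and stop on an object; "force" is the grip in N (left out, the last holds). Time passes only in rows, so rows that repeat a pose let the fingers close. It gives the time, the measured TCP pose, the force, the opening and the grip force at its end, in the units of the state.
- r.get_state(): the state, without advancing time (a new reading comes with each control period).
- r.snapshot(name): name is "scene" or "top"; returns a dict with "pixels" (400x640x3 uint8, red, green, blue), "depth" (400x640 float32, m along the optical axis (not along the pixel's ray), 0 where there is no reading), "fx", "fy", "cx", "cy" (pixels), "xyz" and "orientation" of the camera in the world. Camera axes: x right, y down, z forward; pixel columns grow to the right and rows downward; lengths in m; the calibration is good to about 2 mm. A picture is of the moment at which its call begins.
- r.finish_job(): hands the job in; it is judged then, once.
Trained networks look in the newest picture that a camera, given by its name, has taken for a name from the list of things; names that differ only in an ending like _2 or _b are one class to them, and where a whole thing is asked for, a point or a joint stands for the part that bears it (a point fixed in the world has none). Each returns a list of dicts, best first, with "score" (0 to 1); they miss things now and then, are a little off and sometimes report something else, mostly with a low value. They report only what shows in the picture. A call takes as long as a camera call. They do not tell look-alikes from the thing itself.
- r.search_frame(camera, thing): "at" ([x, y, z] in m, in the coordinates of the camera as it stood for that picture, good to about 4 mm: the middle of the surface that is visible of it).
The state is a dict: "clock": time; "q": joint angles; "qd": joint speeds; "joint_torque": joint torques, N m; "tool_pos": TCP position; "eef_rot": TCP orientation; "contact_force": force on the tool from outside, world axes, zero at the start; "moment": the same for the moment, N m; "opening": opening from 0.0 (shut) to 1.0 (fully open); "finger_force": force on a finger pad.
Only numpy, scipy, OpenCV 4.12 (cv2) and the standard library are available. Lean on these libraries where they do the work, as an engineer would, in place of code of your own. Each camera call takes 0.05 s, during which the arm holds its last target. There are 200 camera calls.

## Working session

There is one attempt and no reset: what is moved stays moved. The work goes in short steps, Python scripts to look and compute and a tool call to move; the robot and the scene stay as the last step left them, time stands still between calls to the robot, and variables do not carry over. Pictures are saved under pics/ and viewed, at most 14 in all, crops included, and the job is handed in when it is done.

Besides the shell and the picture viewer there is one more tool, called after "Emit:" as a command line: name --argument value ..., lists and objects as JSON in quotes. step_arm: Moves the arm, as the interface text tells. Its arguments: {"type":"object","properties":{"motion":{"type":"array"},"force":{"type":"number"}},"required":["motion"]}

```bash
ls; mkdir -p pics
cat > h.py <<'E'
from plant import r
import numpy as np, cv2
from scipy.spatial.transform import Rotation as R
def snap(n): return r.snapshot(n)
def world(s,p): return R.from_quat(s["orientation"]).apply(p)+np.array(s["xyz"])
def cloud(s):
    d=s["depth"];v,u=np.mgrid[:400,:640]
    p=np.stack([(u-s["cx"])/s["fx"]*d,(v-s["cy"])/s["fy"]*d,d],-1)
    w=world(s,p.reshape(-1,3)).reshape(400,640,3); w[d==0]=np.nan
    return w
def proj(s,w):
    c=R.from_quat(s["orientation"]).inv().apply(np.atleast_2d(w)-np.array(s["xyz"]))
    return np.c_[c[:,0]/c[:,2]*s["fx"]+s["cx"],c[:,1]/c[:,2]*s["fy"]+s["cy"]]
def save(s,n,crop=None,k=1):
    im=s["pixels"][:,:,::-1]
    if crop: a,b,c,d=crop; im=im[b:d,a:c]
    if k!=1: im=cv2.resize(im,None,fx=k,fy=k,interpolation=cv2.INTER_CUBIC)
    cv2.imwrite("pics/"+n,im)
E
python3 - <<'E'
from h import *
st=r.get_state();print({k:np.round(v,3) for k,v in st.items()},r.tip_reach)
for c in("top","scene"):
    s=snap(c);save(s,c+"1.png");print(c,np.round(s["xyz"],3),np.round(s["orientation"],3),s["fx"],s["cx"],s["cy"])
    for t in("hex_a","wrench","wrench_jaw","module_1","door_push","door_hinge","tool_mat","scrap_tray","control_box","multimeter","mug"):
        for o in r.search_frame(c,t): print(t,round(o["score"],2),np.round(world(s,o["at"]),3),np.round(proj(s,world(s,o["at"]))[0]))
E
```

```text
pics
{'clock': np.float64(0.0), 'q': array([ 1.279,  0.69 , -0.194,  1.566,  0.157,  0.902, -0.215]), 'qd': array([-0.002, -0.001, -0.   , -0.001,  0.002, -0.   , -0.   ]), 'joint_torque': array([-0.0000e+00, -5.2757e+01, -1.2670e+00, -1.5343e+01, -5.3000e-02,
        7.0000e-03,  0.0000e+00]), 'tool_pos': array([ 0.2  , -0.592,  0.26 ]), 'eef_rot': array([ 0.987,  0.162, -0.   , -0.001]), 'contact_force': array([-0.105,  0.792, -0.847]), 'moment': array([ 0.04 , -0.033,  0.02 ]), 'finger_force': np.float64(0.0), 'opening': np.float64(1.0)} 0.022
top [ 0.399 -0.042  1.502] [ 0.713 -0.7    0.024 -0.022] 513.5481177799807 320.19664946566013 194.50868340809353
hex_a 0.72 [ 0.674 -0.087  0.149] [337. 124.]
hex_a 0.65 [0.68  0.029 0.15 ] [294. 121.]
wrench 0.59 [0.459 0.329 0.014] [191. 204.]
wrench_jaw 0.91 [0.459 0.328 0.024] [190. 204.]
wrench_jaw 0.42 [0.295 0.242 0.021] [219. 262.]
wrench_jaw 0.29 [0.548 0.003 0.101] [303. 173.]
module_1 0.97 [ 0.662 -0.251  0.036] [393. 137.]
module_1 0.92 [0.412 0.129 0.038] [258. 222.]
module_1 0.91 [ 0.438 -0.137  0.034] [352. 214.]
door_push 0.7
[... 694 characters left out ...]
-0.414  0.038] [187. 257.]
module_1 0.85 [ 0.444 -0.148  0.037] [290. 226.]
module_1 0.69 [0.41  0.113 0.036] [333. 176.]
module_1 0.26 [0.475 0.345 0.   ] [384. 158.]
door_push 0.63 [ 0.536 -0.023  0.07 ] [340. 208.]
door_push 0.35 [0.694 0.022 0.147] [396. 205.]
door_hinge 0.62 [ 0.537 -0.02   0.065] [340. 209.]
tool_mat 0.6 [ 0.477  0.344 -0.   ] [384. 159.]
scrap_tray 0.76 [ 0.484 -0.358  0.007] [251. 285.]
control_box 0.63 [ 0.68  -0.052  0.102] [376. 229.]
control_box 0.62 [ 0.683 -0.1    0.144] [368. 229.]
multimeter 0.7 [ 0.315 -0.271  0.033] [230. 231.]
multimeter 0.58 [0.694 0.016 0.146] [395. 206.]
mug 0.55 [0.305 0.221 0.06 ] [327. 144.]
mug 0.5 [ 0.682 -0.1    0.142] [368. 230.]
```

View pics/top1.png

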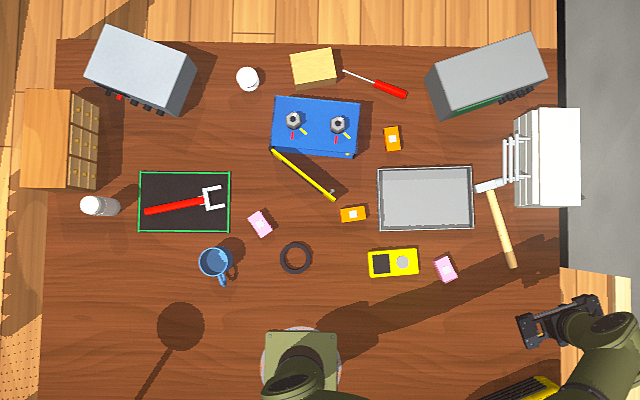

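View pics/scene1.png

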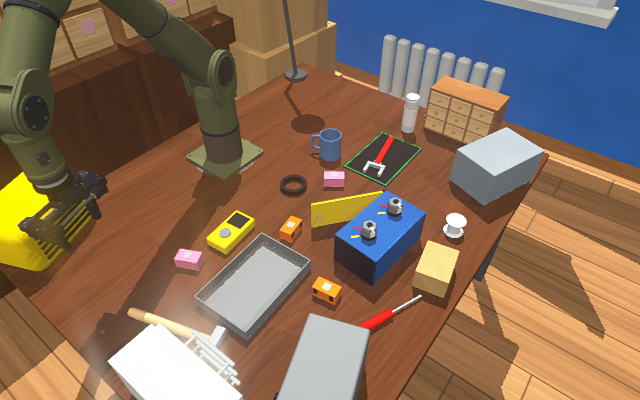

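The top view shows two orange modules, at px (392,138) and (353,214); the pink ones at (260,223) and (445,269) are decoys. The wrench is on the mat (185,205) with its jaw to the right. The nuts are at (294,121) and (338,124), and the tray at (424,198).

```bash
cat >> h.py <<'E'
def hsv(s): return cv2.cvtColor(s["pixels"],cv2.COLOR_RGB2HSV).astype(int)
def rect(P):
    P=np.asarray(P)[:,:2].astype(np.float32)
    (c,sz,a)=cv2.minAreaRect(P*1000); b=cv2.boxPoints((c,sz,a))
    e=[b[1]-b[0],b[2]-b[1]]; e=max(e,key=np.linalg.norm)
    return np.round(np.array(c)/1000,4),np.round(sorted(sz)[::-1],1),round(float(np.arctan2(e[1],e[0]))%np.pi,3)
def near(w,x,y,d): return np.hypot(w[...,0]-x,w[...,1]-y)<d
E
python3 - <<'E'
from h import *
for c in("top","scene"):
    s=snap(c);w=cloud(s);h=hsv(s);z=w[...,2]
    print(c)
    for n,(x,y) in dict(m1=(.662,-.254),m2=(.44,-.14)).items():
        m=near(w,x,y,.06)&(z>.028)&(z<.05); print(n,rect(w[m]),np.nanmedian(z[m]),m.sum())
    m=near(w,.67,-.03,.17)&(z>.105)&(z<.116)&(h[...,0]>100)&(h[...,0]<130)&(h[...,1]>120); print("roof",rect(w[m]),np.median(z[m]))
    for n,(x,y) in dict(a=(.683,.026),b=(.679,-.092)).items():
        m=near(w,x,y,.04)&(z>.135)&(z<.16); print(n,w[m].mean(0).round(4),rect(w[m]),np.nanpercentile(z[m],[10,50,90]).round(4),m.sum())
    m=near(w,.46,.34,.2)&(h[...,1]>150)&((h[...,0]<8)|(h[...,0]>172))&(z<.04); print("handle",rect(w[m]),np.median(z[m]))
    m=near(w,.46,.29,.07)&(h[...,1]<60)&(h[...,2]>120)&(z>.01)&(z<.03); print("head",rect(w[m]),np.median(z[m]))
    m=near(w,.47,.35,.25)&(h[...,1]>120)&(h[...,0]>45)&(h[...,0]<75)&(abs(z)<.02); print("mat",rect(w[m]),np.median(z[m]))
    m=near(w,.485,-.355,.2)&(z>.034)&(z<.046)&(h[...,1]<70); print("tray",rect(w[m]))
    m=near(w,.54,0,.16)&(z>.085)&(z<.11)&(h[...,0]>20)&(h[...,0]<35)&(h[...,1]>150)&(w[...,0]<.63); print("door",rect(w[m]))
    if c=="top": save(s,"nuts.png",(262,85,372,165),6)
    else: save(s,"nuts2.png",(330,170,440,270),6)
E
```

```text
top
m1 (array([ 0.6586, -0.2494]), array([71.8, 42.6]), 0.123) 0.03681643294534731 349
m2 (array([ 0.4399, -0.1395]), array([69.8, 41.6]), 1.738) 0.037726577821877494 344
roof (array([ 0.6824, -0.0263]), array([235.1, 141.4]), 1.492) 0.10948467234636983
a [0.685  0.0311 0.1485] (array([0.6857, 0.032 ]), array([43.5, 41. ]), 2.162) [0.1425 0.1488 0.1535] 201
b [ 0.6757 -0.0878  0.148 ] (array([ 0.6769, -0.0883]), array([43.7, 38.6]), 3.016) [0.1418 0.1481 0.1528] 198
handle (array([0.447 , 0.3176]), array([352.1, 219.4]), 1.551) 0.019608648533561812
head (array([0.4793, 0.271 ]), array([68.4, 66.5]), 1.785) 0.016623688911902246
mat (array([0.4681, 0.3535]), array([268.4, 179. ]), 1.59) 0.00332593216471877
tray (array([ 0.4595, -0.3338]), array([336.3, 312.2]), 2.757)
door (array([0.5445, 0.0026]), array([222.,   8.]), 0.913)
scene
m1 (array([ 0.6605, -0.253 ]), array([70.8, 44.7]), 0.175) 0.03777651964541945 390
m2 (array([ 0.4421, -0.1429]), array([74.3, 42.9]), 1.726) 0.03774250160113013 275
roof (array([ 0.6834, -0.0294]), array([245.2, 141.7]), 1.49) 0.10975191196027018
a [0.6903 0.0228 0.1471] (array([0.6882, 0.0266]), array([42.7, 39.7]), 2.298) [0.1387 0.1482 0.1528] 166
b [ 0.6815 -0.0961  0.1473] (array([ 0.679 , -0.0927]), array([42. , 39.8]), 2.137) [0.1396 0.148  0.1528] 187
handle (array([0.4517, 0.3773]), array([190.3,  29.6]), 1.793) 0.019752219650959746
head (array([0.4803, 0.2635]), array([70.8, 57.7]), 0.378) 0.016002829232935223
mat (array([0.4683, 0.3509]), array([273.2, 177.2]), 1.586) 0.0032843973474759314
tray (array([ 0.475, -0.35 ]), array([376.4, 271.4]), 0.048)
door (array([ 5.451e-01, -5.000e-04]), array([222.3,  16.6]), 0.916)
```

View pics/nuts.png

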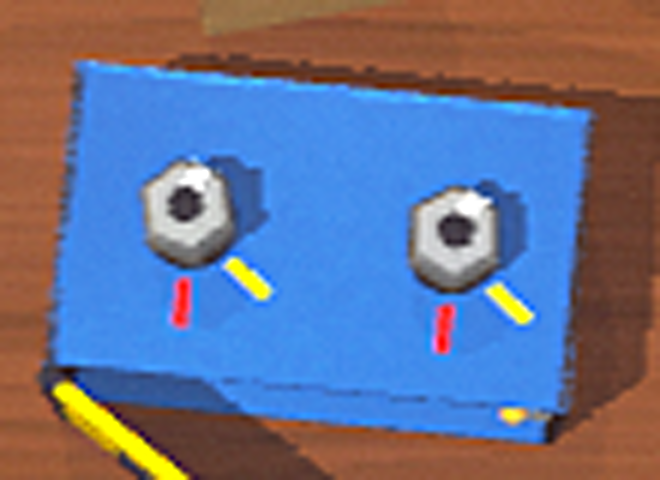

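```bash
cat >> h.py <<'E'
def tyaw(st): X=R.from_quat(st["eef_rot"]).apply([1,0,0]); return np.arctan2(X[1],X[0])
def go(*pts,st=None):
    "pts (x,y,z,yaw): successive moves as dp mm in current/previous tool axes + twist"
    st=st or r.get_state(); p=np.array(st["tool_pos"]); q=R.from_quat(st["eef_rot"])
    print("at",p.round(4),"yaw",round(tyaw(st),3),"j",np.round(st["q"],2),"F",np.round(st["contact_force"],1),"op",round(float(st["opening"]),3),"t",round(float(st["clock"]),2))
    for x,y,z,a in pts:
        T=R.from_euler("z",a)*R.from_euler("x",np.pi)
        print("  ->",(q.inv().apply(np.array([x,y,z])-p)*1000).round(1),(q.inv()*T).as_rotvec().round(3)); p=np.array([x,y,z]); q=T
E
python3 - <<'E'
from h import *
go((.66,-.251,.12,1.72),(.66,-.251,.03,1.72),(.66,-.251,.15,1.72),(.49,-.40,.15,1.72),(.49,-.40,.035,1.72))
E
```

```text
at [ 0.2001 -0.5921  0.2607] yaw 0.326 j [ 1.28  0.69 -0.19  1.57  0.16  0.9  -0.22] F [-0.5  0.9 -0.6] op 1.0 t 1.3
  -> [ 544.9 -176.   140.7] [ 0.     0.    -1.394]
  -> [ 0. -0. 90.] [0. 0. 0.]
  -> [   0.    0. -120.] [0. 0. 0.]
  -> [-122.1 -190.3   -0. ] [0. 0. 0.]
  -> [  0.  -0. 115.] [0. 0. 0.]
```

Emit:
step_arm --motion '[{"dp": [545,-176,60],"twist": [0,0,-1.394],"hand": 1},{"dp": [545,-176,60],"twist": [0,0,-1.394],"hand": 1},{"dp": [545,-176,60],"twist": [0,0,-1.394],"hand": 1},{"dp": [545,-176,60],"twist": [0,0,-1.394],"hand": 1},{"dp": [545,-176,60],"twist": [0,0,-1.394],"hand": 1}]' --force 30

```text
clock: 1.92
tool_pos: [0.4512, -0.4059, 0.2282]
eef_rot: [0.805, 0.593, -0.0, 0.0]
contact_force: [-0.0, -0.8, -0.7]
opening: 0.997
finger_force: 0.0
```

```bash
python3 -c "
from h import *
go((.66,-.251,.12,1.72),(.66,-.251,.03,1.72))"
```

```text
at [ 0.4512 -0.4059  0.2282] yaw 1.269 j [ 0.89  0.73 -0.42  1.65  0.37  0.84  0.02] F [-0.  -0.8 -0.7] op 0.997 t 1.93
  -> [210.  153.3 108.2] [ 0.     0.001 -0.451]
  -> [ 0. -0. 90.] [0. 0. 0.]
```

Emit:
step_arm --motion '[{"dp": [210,153,80],"twist": [0,0,-0.451],"hand": 1},{"dp": [210,153,80],"twist": [0,0,-0.451],"hand": 1},{"dp": [210,153,80],"twist": [0,0,-0.451],"hand": 1},{"dp": [210,153,80],"twist": [0,0,-0.451],"hand": 1},{"dp": [210,153,100],"twist": [0,0,-0.451],"hand": 1}]'

```text
clock: 2.55
tool_pos: [0.6632, -0.2481, 0.1283]
eef_rot: [0.653, 0.758, 0.003, 0.001]
contact_force: [-0.5, -0.1, 0.2]
opening: 0.999
finger_force: 0.0
```

```bash
python3 -c "
from h import *
go((.66,-.251,.12,1.72),(.66,-.251,.03,1.72))
s=snap('scene');save(s,'m1.png',(200,120,480,360),2.5)
print([ (round(o['score'],2),world(s,o['at']).round(3)) for o in r.search_frame('scene','module_1')])"
```

```text
at [ 0.6632 -0.2481  0.1283] yaw 1.719 j [ 0.51  0.99 -0.47  1.38  0.5   0.89  0.06] F [-0.5 -0.1  0.2] op 0.999 t 2.55
  -> [-2.4 -3.6  8.2] [ 0.005 -0.002 -0.001]
  -> [ 0. -0. 90.] [0. 0. 0.]
[(0.78, array([ 0.295, -0.413,  0.038])), (0.68, array([ 0.442, -0.151,  0.033])), (0.65, array([ 0.661, -0.261,  0.037]))]
```

View pics/m1.png

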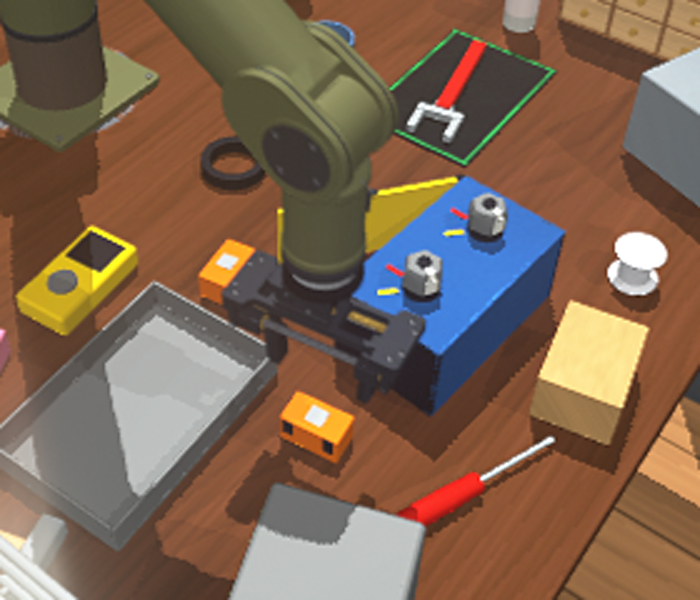

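The gripper (px ~(320,330)) hangs over module 1 at (317,427), its fingers in line with the module's long side; go down and grip.

Emit:
step_arm --motion '[{"dp": [-2,-3,0],"twist": [0,0,0],"hand": 1},{"dp": [-2,-3,40],"twist": [0,0,0],"hand": 1},{"dp": [-2,-3,80],"twist": [0,0,0],"hand": 1},{"dp": [-2,-3,97],"twist": [0,0,0],"hand": 1},{"dp": [-2,-3,97],"twist": [0,0,0],"hand": 1}]'

```text
clock: 3.28
tool_pos: [0.6555, -0.2569, 0.0312]
eef_rot: [0.655, 0.755, -0.001, -0.0]
contact_force: [0.1, 0.7, 0.4]
opening: 0.999
finger_force: 0.0
```

Emit:
step_arm --motion '[{"dp": [0,0,0],"twist": [0,0,0],"hand": -1},{"dp": [0,0,0],"twist": [0,0,0],"hand": -1},{"dp": [0,0,0],"twist": [0,0,0],"hand": -1},{"dp": [0,0,-30],"twist": [0,0,0],"hand": -1},{"dp": [0,0,-90],"twist": [0,0,0],"hand": -1}]' --force 25

```text
clock: 3.9
tool_pos: [0.6539, -0.2552, 0.1194]
eef_rot: [0.654, 0.756, -0.002, -0.003]
contact_force: [0.7, -0.6, -0.2]
opening: 0.791
finger_force: 25.0
```

```bash
python3 -c "
from h import *
go((.49,-.40,.13,1.72),(.49,-.40,.037,1.72),(.49,-.40,.13,1.72),(.441,-.141,.13,1.73),(.441,-.141,.03,1.73),(.441,-.141,.13,1.73),(.49,-.3,.13,1.73),(.49,-.3,.036,1.73))"
```

```text
at [ 0.6539 -0.2552  0.1194] yaw 1.715 j [ 0.53  0.99 -0.46  1.39  0.5   0.88  0.06] F [ 0.7 -0.6 -0.2] op 0.791 t 3.9
  -> [-119.8 -183.1   -9.7] [-0.006 -0.002 -0.005]
  -> [ 0. -0. 93.] [0. 0. 0.]
  -> [  0.   0. -93.] [0. 0. 0.]
  -> [263.4 -10.   -0. ] [-0.    0.   -0.01]
  -> [  0.  -0. 100.] [0. 0. 0.]
  -> [  -0.    0. -100.] [0. 0. 0.]
  -> [-164.8   23.2    0. ] [0. 0. 0.]
  -> [ 0. -0. 94.] [0. 0. 0.]
```

Emit:
step_arm --motion '[{"dp": [-120,-183,-10],"twist": [0,0,0],"hand": -1},{"dp": [-120,-183,-10],"twist": [0,0,0],"hand": -1},{"dp": [-120,-183,-10],"twist": [0,0,0],"hand": -1},{"dp": [-120,-183,-10],"twist": [0,0,0],"hand": -1},{"dp": [-120,-183,-10],"twist": [0,0,0],"hand": -1}]'

```text
clock: 4.53
tool_pos: [0.4889, -0.4038, 0.1311]
eef_rot: [0.657, 0.754, -0.002, -0.001]
contact_force: [0.2, 0.3, -1.1]
opening: 0.792
finger_force: 25.0
```

Emit:
step_arm --motion '[{"dp": [0,0,50],"twist": [0,0,0],"hand": -1},{"dp": [0,0,90],"twist": [0,0,0],"hand": -1},{"dp": [0,0,93],"twist": [0,0,0],"hand": -1},{"dp": [0,0,93],"twist": [0,0,0],"hand": 1},{"dp": [0,0,93],"twist": [0,0,0],"hand": 1}]'

```text
clock: 5.15
tool_pos: [0.4935, -0.4004, 0.0396]
eef_rot: [0.654, 0.756, 0.0, 0.001]
contact_force: [0.1, 0.4, -0.2]
opening: 0.99
finger_force: 0.0
```

Emit:
step_arm --motion '[{"dp": [0,0,0],"twist": [0,0,0],"hand": 1},{"dp": [0,0,-50],"twist": [0,0,0],"hand": 1},{"dp": [0,0,-93],"twist": [0,0,0],"hand": 1},{"dp": [0,0,-93],"twist": [0,0,0],"hand": 1}]'

```text
clock: 5.65
tool_pos: [0.4947, -0.4017, 0.1354]
eef_rot: [0.655, 0.756, 0.001, 0.004]
contact_force: [-0.0, -0.5, -0.4]
opening: 1.003
finger_force: 0.0
```

```bash
python3 -c "
from h import *
go((.441,-.141,.13,1.73),(.441,-.141,.03,1.73),(.441,-.141,.13,1.73),(.49,-.3,.13,1.73),(.49,-.3,.036,1.73))
s=snap('scene')
print([ (round(o['score'],2),world(s,o['at']).round(3)) for o in r.search_frame('scene','module_1')])"
```

```text
at [ 0.4947 -0.4017  0.1354] yaw 1.714 j [ 0.87  0.9  -0.48  1.62  0.56  0.75  0.27] F [-0.  -0.5 -0.4] op 1.003 t 5.65
  -> [265.8 -16.    3.9] [ 0.006  0.005 -0.016]
  -> [  0.  -0. 100.] [0. 0. 0.]
  -> [  -0.    0. -100.] [0. 0. 0.]
  -> [-164.8   23.2    0. ] [0. 0. 0.]
  -> [ 0. -0. 94.] [0. 0. 0.]
[(0.71, array([0.411, 0.114, 0.036])), (0.63, array([ 0.292, -0.417,  0.037])), (0.61, array([ 0.447, -0.149,  0.036])), (0.59, array([ 0.498, -0.4  ,  0.042])), (0.21, array([ 0.535, -0.023,  0.065]))]
```

Emit:
step_arm --motion '[{"dp": [258,-16,4],"twist": [0,0,0],"hand": 1},{"dp": [258,-16,4],"twist": [0,0,0],"hand": 1},{"dp": [258,-16,4],"twist": [0,0,-0.016],"hand": 1},{"dp": [258,-16,4],"twist": [0,0,-0.016],"hand": 1},{"dp": [258,-16,4],"twist": [0,0,-0.016],"hand": 1}]'

```text
clock: 6.38
tool_pos: [0.438, -0.1422, 0.1264]
eef_rot: [0.645, 0.764, -0.0, -0.002]
contact_force: [0.8, -0.4, -0.4]
opening: 1.001
finger_force: 0.0
```

Emit:
step_arm --motion '[{"dp": [0,0,0],"twist": [0,0,0],"hand": 1},{"dp": [0,0,0],"twist": [0,0,0],"hand": 1}]'

```text
clock: 6.62
tool_pos: [0.4397, -0.1494, 0.1267]
eef_rot: [0.65, 0.76, -0.001, 0.0]
contact_force: [0.3, -0.6, -0.6]
opening: 1.001
finger_force: 0.0
```

```bash
python3 -c "
from h import *
go((.442,-.149,.03,1.73),(.441,-.149,.13,1.73),(.49,-.3,.13,1.73))"
```

```text
at [ 0.4397 -0.1494  0.1267] yaw 1.727 j [ 0.41  0.74 -0.3   2.15  0.65  0.34 -0.27] F [ 0.3 -0.6 -0.6] op 1.001 t 6.62
  -> [ 0.1  2.3 96.7] [-0.001  0.001 -0.003]
  -> [   0.2   -1.  -100. ] [0. 0. 0.]
  -> [-156.9   24.4    0. ] [0. 0. 0.]
```

Emit:
step_arm --motion '[{"dp": [0,2,50],"twist": [0,0,0],"hand": 1},{"dp": [0,2,97],"twist": [0,0,0],"hand": 1},{"dp": [0,2,97],"twist": [0,0,0],"hand": 1},{"dp": [0,2,97],"twist": [0,0,0],"hand": -1},{"dp": [0,2,97],"twist": [0,0,0],"hand": -1}]'

```text
clock: 7.25
tool_pos: [0.4421, -0.1483, 0.0305]
eef_rot: [0.649, 0.761, 0.0, 0.001]
contact_force: [0.2, 0.3, 0.3]
opening: 0.797
finger_force: 0.0
```

Emit:
step_arm --motion '[{"dp": [0,0,0],"twist": [0,0,0],"hand": -1},{"dp": [0,0,0],"twist": [0,0,0],"hand": -1},{"dp": [0,0,0],"twist": [0,0,0],"hand": -1},{"dp": [0,0,-50],"twist": [0,0,0],"hand": -1},{"dp": [0,0,-100],"twist": [0,0,0],"hand": -1}]'

```text
clock: 7.88
tool_pos: [0.4411, -0.1471, 0.131]
eef_rot: [0.648, 0.761, -0.001, -0.001]
contact_force: [1.0, 0.2, -1.5]
opening: 0.451
finger_force: 25.0
```

Emit:
step_arm --motion '[{"dp": [-157,24,0],"twist": [0,0,0],"hand": -1},{"dp": [-157,24,0],"twist": [0,0,0],"hand": -1},{"dp": [-157,24,0],"twist": [0,0,0],"hand": -1},{"dp": [-157,24,0],"twist": [0,0,0],"hand": -1},{"dp": [-157,24,0],"twist": [0,0,0],"hand": -1}]'

```text
clock: 8.5
tool_pos: [0.4898, -0.2971, 0.1299]
eef_rot: [0.648, 0.762, 0.0, -0.001]
contact_force: [-0.5, 1.1, -1.5]
opening: 0.453
finger_force: 25.0
```

Emit:
step_arm --motion '[{"dp": [0,0,50],"twist": [0,0,0],"hand": -1},{"dp": [0,0,93],"twist": [0,0,0],"hand": -1},{"dp": [0,0,93],"twist": [0,0,0],"hand": -1},{"dp": [0,0,93],"twist": [0,0,0],"hand": 1},{"dp": [0,0,93],"twist": [0,0,0],"hand": 1}]'

```text
clock: 9.12
tool_pos: [0.4909, -0.2982, 0.0388]
eef_rot: [0.648, 0.761, 0.0, 0.001]
contact_force: [-0.3, -0.1, -0.1]
opening: 0.651
finger_force: 0.0
```

Emit:
step_arm --motion '[{"dp": [0,0,0],"twist": [0,0,0],"hand": 1},{"dp": [0,0,-50],"twist": [0,0,0],"hand": 1},{"dp": [0,0,-100],"twist": [0,0,0],"hand": 1},{"dp": [0,0,-150],"twist": [0,0,0],"hand": 1},{"dp": [0,0,-150],"twist": [0,0,0],"hand": 1}]'

```text
clock: 9.75
tool_pos: [0.4926, -0.299, 0.1915]
eef_rot: [0.649, 0.761, 0.001, 0.004]
contact_force: [-1.3, -0.3, -0.1]
opening: 1.0
finger_force: 0.0
```

```bash
cat > nut.py <<'E'
from h import *
# hex fit of nut a,b from both cameras: match projected hex silhouette prism mask against depth mask
for c in("top","scene"):
    s=snap(c);w=cloud(s);h=hsv(s)
    print(c,[(round(o['score'],2),world(s,o['at']).round(3)) for o in r.search_frame(c,'module_1')])
    for n,(x,y) in dict(a=(.687,.0295),b=(.678,-.09)).items():
        m=near(w,x,y,.035)&(w[...,2]>.145)&(w[...,2]<.1515)
        m2=near(w,x,y,.035)&(w[...,2]>.128)&(w[...,2]<.158)
        P=w[m2][:,:2]
        # stripe: bright pixels
        b=m2&(h[...,2]>235)&(h[...,1]<25); q=w[b][:,:2].mean(0) if b.sum() else None
        print(n,m.sum(),"top",(w[m][:,:2].min(0)+w[m][:,:2].max(0)).round(4)/2,"stripe n",b.sum(),q, None if q is None else np.arctan2(*(q-[x,y])[::-1]).round(2))
E
python3 nut.py; python3 -c "
from h import *
go((.687,.0295,.25,2.07),(.678,-.09,.25,2.07))"
```

```text
top [(0.69, array([ 0.485, -0.276,  0.036])), (0.6, array([0.408, 0.128, 0.04 ]))]
a 110 top [0.68655 0.0311 ] stripe n 13 [0.6993966  0.02798814] -0.12
b 123 top [ 0.6766 -0.089 ] stripe n 11 [ 0.68934775 -0.09395818] -0.34
scene [(0.72, array([0.414, 0.111, 0.035])), (0.57, array([ 0.5  , -0.401,  0.042])), (0.55, array([ 0.294, -0.411,  0.037])), (0.31, array([0.696, 0.015, 0.143]))]
a 96 top [0.6877 0.0281] stripe n 8 [0.70142422 0.02472036] -0.32
b 97 top [ 0.6776 -0.0913] stripe n 10 [ 0.69019175 -0.0965906 ] -0.5
at [ 0.4892 -0.2983  0.1861] yaw 1.73 j [ 0.83  0.79 -0.63  1.78  0.63  0.79  0.03] F [-0.4  0.3 -0.6] op 0.996 t 9.95
  -> [292.3 247.1 -64.2] [-0.002 -0.001 -0.34 ]
  -> [-100.6  -65.1   -0. ] [0. 0. 0.]
```

Modules are both in the tray. Now nut a by hand.

Emit:
step_arm --motion '[{"dp": [292,247,-20],"twist": [0,0,-0.53],"hand": 1},{"dp": [292,247,-20],"twist": [0,0,-0.53],"hand": 1},{"dp": [292,247,-20],"twist": [0,0,-0.53],"hand": 1},{"dp": [292,247,-20],"twist": [0,0,-0.53],"hand": 1},{"dp": [292,247,-20],"twist": [0,0,-0.53],"hand": 1}]'

```text
clock: 10.58
tool_pos: [0.6515, -0.0296, 0.2017]
eef_rot: [0.426, 0.905, -0.001, -0.001]
contact_force: [0.2, -0.2, -0.3]
opening: 1.0
finger_force: 0.0
```

```bash
python3 -c "
from h import *
go((.687,.0295,.2,2.26))"
```

```text
at [ 0.6515 -0.0296  0.2017] yaw 2.26 j [ 0.35  0.89 -0.75  1.51  0.67  1.02  0.11] F [ 0.2 -0.2 -0.3] op 1.0 t 10.57
  -> [23.  65.   1.5] [-0.003 -0.002  0.   ]
```

Emit:
step_arm --motion '[{"dp": [23,65,0],"twist": [0,0,0],"hand": 1},{"dp": [23,65,0],"twist": [0,0,0],"hand": 1},{"dp": [23,65,0],"twist": [0,0,0],"hand": 1},{"dp": [23,65,0],"twist": [0,0,0],"hand": 1}]'

```text
clock: 11.08
tool_pos: [0.6863, 0.0254, 0.2024]
eef_rot: [0.428, 0.904, -0.001, -0.0]
contact_force: [-0.0, -1.5, 0.1]
opening: 1.0
finger_force: 0.0
```

```bash
python3 -c "
from h import *
go((.687,.0295,.147,2.26))"
```

```text
at [0.6863 0.0254 0.2024] yaw 2.258 j [ 0.24  0.93 -0.74  1.39  0.66  1.08  0.07] F [-0.  -1.5  0.1] op 1.0 t 11.07
  -> [ 2.7  3.4 55.4] [-0.003  0.001 -0.002]
```

Lower, close gently, see.

Emit:
step_arm --motion '[{"dp": [2.7,3,30],"twist": [0,0,0],"hand": 1},{"dp": [2.7,3,54],"twist": [0,0,0],"hand": 1},{"dp": [2.7,3,55],"twist": [0,0,0],"hand": 1},{"dp": [2.7,3,55],"twist": [0,0,0],"hand": 0.1},{"dp": [2.7,3,55],"twist": [0,0,0],"hand": 0.1}]' --force 15

```text
clock: 11.7
tool_pos: [0.6882, 0.0318, 0.1498]
eef_rot: [0.427, 0.904, 0.001, 0.001]
contact_force: [0.1, -0.5, -0.7]
opening: 0.799
finger_force: 0.0
```

Emit:
step_arm --motion '[{"dp": [0,0,0],"twist": [0,0,0],"hand": -1},{"dp": [0,0,0],"twist": [0,0,0],"hand": -1},{"dp": [0,0,0],"twist": [0,0,0],"hand": -1},{"dp": [0,0,0],"twist": [0,0,0],"hand": -1}]'

```text
clock: 12.2
tool_pos: [0.687, 0.0316, 0.1486]
eef_rot: [0.427, 0.904, -0.001, -0.0]
contact_force: [-1.9, -1.2, 3.1]
opening: 0.454
finger_force: 15.0
```

Emit:
step_arm --motion '[{"dp": [0,0,0],"twist": [0,0,0],"hand": -1},{"dp": [0,0,0],"twist": [0,0,0],"hand": -1},{"dp": [0,0,0],"twist": [0,0,0],"hand": -1}]' --force 45

```text
clock: 12.58
tool_pos: [0.687, 0.0316, 0.1486]
eef_rot: [0.427, 0.904, -0.001, -0.0]
contact_force: [-3.4, -2.6, 5.5]
opening: 0.45
finger_force: 44.9
```

```bash
python3 -c "
from h import *
go((.687,.0295,.147,0.295));s=r.get_state();print(s['moment'],s['opening']*88)"
```

```text
at [0.687  0.0316 0.1486] yaw 2.26 j [ 0.22  0.99 -0.71  1.43  0.71  0.99  0.03] F [-3.4 -2.6  5.5] op 0.45 t 12.57
  -> [-1.6 -1.4  1.6] [-1.000e-03  2.000e-03  1.965e+00]
[-0.51291397  0.92092359 -0.02962364] 39.62536757447199
```

Emit:
step_arm --motion '[{"dp": [0,0,0],"twist": [0,0,0.14],"hand": -1},{"dp": [0,0,0],"twist": [0,0,0.28],"hand": -1},{"dp": [0,0,0],"twist": [0,0,0.42],"hand": -1},{"dp": [0,0,0],"twist": [0,0,0.56],"hand": -1},{"dp": [0,0,0],"twist": [0,0,0.7],"hand": -1}]'

```text
clock: 13.2
tool_pos: [0.6884, 0.032, 0.1486]
eef_rot: [0.712, 0.702, 0.001, 0.001]
contact_force: [-0.5, -1.3, 1.5]
opening: 0.45
finger_force: 44.9
```

Emit:
step_arm --motion '[{"dp": [0,0,0],"twist": [0,0,0.14],"hand": -1},{"dp": [0,0,0],"twist": [0,0,0.28],"hand": -1},{"dp": [0,0,0],"twist": [0,0,0.42],"hand": -1},{"dp": [0,0,0],"twist": [0,0,0.56],"hand": -1},{"dp": [0,0,0],"twist": [0,0,0.7],"hand": -1}]'

```text
clock: 13.82
tool_pos: [0.6897, 0.0315, 0.1486]
eef_rot: [0.91, 0.415, 0.002, 0.001]
contact_force: [2.3, -2.6, -1.5]
opening: 0.448
finger_force: 44.9
```

```bash
python3 -c "
from h import *
go((.687,.0295,.147,0.295));s=r.get_state();print(s['moment'],s['opening']*88)"
```

```text
at [0.6897 0.0315 0.1486] yaw 0.857 j [ 0.07  0.92 -0.36  1.44  0.39  0.85 -1.14] F [ 2.3 -2.6 -1.5] op 0.448 t 13.82
  -> [-3.3 -0.8  1.6] [ 0.003 -0.004  0.562]
[-0.356767   -0.42116044  0.32187015] 39.45239016034188
```

Emit:
step_arm --motion '[{"dp": [0,0,0],"twist": [0,0,0.14],"hand": -1},{"dp": [0,0,0],"twist": [0,0,0.28],"hand": -1},{"dp": [0,0,0],"twist": [0,0,0.42],"hand": -1},{"dp": [0,0,0],"twist": [0,0,0.565],"hand": -1},{"dp": [0,0,0],"twist": [0,0,0.565],"hand": -1}]'

```text
clock: 14.45
tool_pos: [0.6903, 0.0305, 0.1486]
eef_rot: [0.989, 0.146, 0.003, 0.002]
contact_force: [3.8, -3.9, -1.2]
opening: 0.45
finger_force: 44.9
```

Emit:
step_arm --motion '[{"dp": [0,0,0],"twist": [0,0,0],"hand": -1},{"dp": [0,0,0],"twist": [0,0,0],"hand": 1},{"dp": [0,0,0],"twist": [0,0,0],"hand": 1},{"dp": [0,0,0],"twist": [0,0,0],"hand": 1}]'

```text
clock: 14.95
tool_pos: [0.6875, 0.0328, 0.1483]
eef_rot: [0.989, 0.148, 0.0, -0.0]
contact_force: [-0.0, 0.7, 0.2]
opening: 0.767
finger_force: 0.0
```

Emit:
step_arm --motion '[{"dp": [0,0,-30],"twist": [0,0,0],"hand": 1},{"dp": [0,0,-60],"twist": [0,0,0],"hand": 1},{"dp": [0,0,-60],"twist": [0,0,0],"hand": 1}]'

```text
clock: 15.32
tool_pos: [0.6892, 0.0327, 0.2111]
eef_rot: [0.989, 0.147, 0.003, -0.0]
contact_force: [-0.3, -0.6, -1.3]
opening: 1.0
finger_force: 0.0
```

```bash
python3 -c "
from h import *
go((.677,-.09,.21,2.07),(.677,-.09,.148,2.07))
s=snap('scene');save(s,'a1.png',(330,170,440,270),6)"
```

```text
at [0.6892 0.0327 0.2111] yaw 0.296 j [ 0.    0.83 -0.23  1.4   0.21  0.93 -1.56] F [-0.3 -0.6 -1.3] op 1.0 t 15.32
  -> [-47.4 113.8   0.9] [ 0.005 -0.003 -1.774]
  -> [ 0. -0. 62.] [0. 0. 0.]
```

View pics/a1.png

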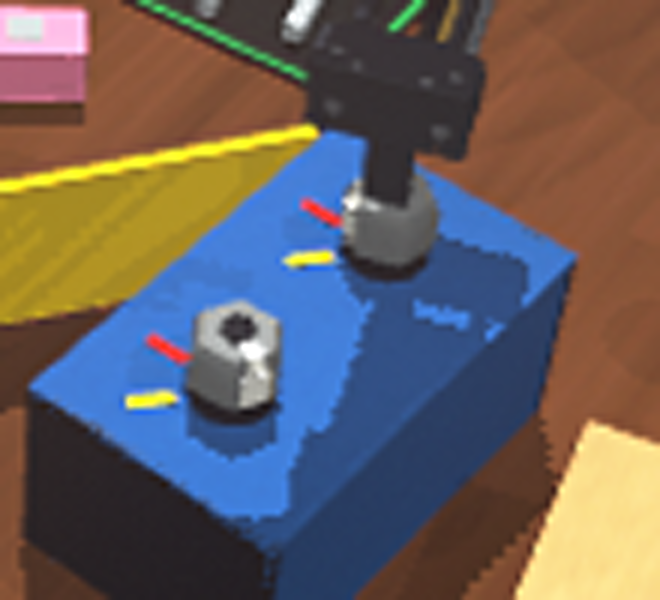

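Nut a's stripe at (352,203) points along its yellow mark (310,260), to be checked again later from above; nut b's stripe is at (255,365). On to b.

Emit:
step_arm --motion '[{"dp": [-47,114,0],"twist": [0,0,-0.9],"hand": 1},{"dp": [-47,114,0],"twist": [0,0,-0.9],"hand": 1},{"dp": [-47,114,0],"twist": [0,0,-0.9],"hand": 1},{"dp": [-47,114,0],"twist": [0,0,-0.9],"hand": 1},{"dp": [-47,114,0],"twist": [0,0,-0.9],"hand": 1}]'

```text
clock: 16.0
tool_pos: [0.6748, -0.0907, 0.2067]
eef_rot: [0.825, 0.565, -0.001, -0.001]
contact_force: [0.7, 0.1, -0.4]
opening: 1.001
finger_force: 0.0
```

Emit:
step_arm --motion '[{"dp": [0,0,0],"twist": [0,0,-0.86],"hand": 1},{"dp": [0,0,0],"twist": [0,0,-0.86],"hand": 1},{"dp": [0,0,0],"twist": [0,0,-0.86],"hand": 1},{"dp": [0,0,0],"twist": [0,0,-0.86],"hand": 1},{"dp": [0,0,0],"twist": [0,0,-0.86],"hand": 1}]'

```text
clock: 16.62
tool_pos: [0.6748, -0.0906, 0.2066]
eef_rot: [0.515, 0.857, -0.0, -0.001]
contact_force: [-0.7, -0.9, 0.3]
opening: 1.002
finger_force: 0.0
```

Emit:
step_arm --motion '[{"dp": [0,0,0],"twist": [0,0,0],"hand": 1}]'

```text
clock: 16.75
tool_pos: [0.6749, -0.0906, 0.2068]
eef_rot: [0.517, 0.856, -0.0, -0.001]
contact_force: [-0.3, -0.0, -0.6]
opening: 1.0
finger_force: 0.0
```

```bash
python3 -c "
from h import *
go((.678,-.09,.148,2.06))"
```

```text
at [ 0.6749 -0.0906  0.2068] yaw 2.055 j [ 0.4   0.91 -0.71  1.41  0.63  1.06  0.06] F [-0.3 -0.  -0.6] op 1.0 t 16.75
  -> [-1.   3.1 58.8] [-0.002 -0.002 -0.005]
```

Emit:
step_arm --motion '[{"dp": [-1,3,30],"twist": [0,0,0],"hand": 1},{"dp": [-1,3,56],"twist": [0,0,0],"hand": 1},{"dp": [-1,3,59],"twist": [0,0,0],"hand": 1},{"dp": [-1,3,59],"twist": [0,0,0],"hand": 0.1},{"dp": [-1,3,59],"twist": [0,0,0],"hand": 0.1}]' --force 15

```text
clock: 17.38
tool_pos: [0.6796, -0.09, 0.1508]
eef_rot: [0.517, 0.856, 0.001, 0.001]
contact_force: [0.7, 1.1, -0.1]
opening: 0.793
finger_force: 0.0
```

Emit:
step_arm --motion '[{"dp": [0,0,0],"twist": [0,0,0],"hand": -1},{"dp": [0,0,0],"twist": [0,0,0],"hand": -1},{"dp": [0,0,0],"twist": [0,0,0],"hand": -1},{"dp": [0,0,0],"twist": [0,0,0],"hand": -1}]'

```text
clock: 17.88
tool_pos: [0.6792, -0.0901, 0.1497]
eef_rot: [0.517, 0.856, 0.0, 0.0]
contact_force: [0.4, 0.2, 0.5]
opening: 0.455
finger_force: 14.9
```

Emit:
step_arm --motion '[{"dp": [0,0,0],"twist": [0,0,0],"hand": -1},{"dp": [0,0,0],"twist": [0,0,0],"hand": -1},{"dp": [0,0,0],"twist": [0,0,0],"hand": -1}]' --force 45

```text
clock: 18.25
tool_pos: [0.6792, -0.0901, 0.1497]
eef_rot: [0.517, 0.856, 0.0, 0.0]
contact_force: [0.6, 0.3, 2.5]
opening: 0.452
finger_force: 44.7
```

```bash
python3 -c "
from h import *
go((.687,-.09,.147,0.295));s=r.get_state();print(s['moment'],s['opening']*88)"
```

```text
at [ 0.6792 -0.0901  0.1497] yaw 2.055 j [ 0.39  0.97 -0.67  1.44  0.68  0.97  0.02] F [0.6 0.3 2.5] op 0.452 t 18.25
  -> [-3.5  7.   2.7] [ 1.00e-03 -0.00e+00  1.76e+00]
[ 0.00832658 -0.34388019  0.102521  ] 39.794755469052255
```

Aligned. Turn 1.76 rad.

Emit:
step_arm --motion '[{"dp": [0,0,0],"twist": [0,0,0.14],"hand": -1},{"dp": [0,0,0],"twist": [0,0,0.28],"hand": -1},{"dp": [0,0,0],"twist": [0,0,0.42],"hand": -1},{"dp": [0,0,0],"twist": [0,0,0.56],"hand": -1},{"dp": [0,0,0],"twist": [0,0,0.7],"hand": -1}]'

```text
clock: 18.88
tool_pos: [0.679, -0.0902, 0.1497]
eef_rot: [0.78, 0.625, 0.0, 0.0]
contact_force: [0.7, 0.4, 1.9]
opening: 0.449
finger_force: 44.8
```

Emit:
step_arm --motion '[{"dp": [0,0,0],"twist": [0,0,0.14],"hand": -1},{"dp": [0,0,0],"twist": [0,0,0.28],"hand": -1},{"dp": [0,0,0],"twist": [0,0,0.42],"hand": -1},{"dp": [0,0,0],"twist": [0,0,0.56],"hand": -1},{"dp": [0,0,0],"twist": [0,0,0.7],"hand": -1}]'

```text
clock: 19.5
tool_pos: [0.6788, -0.0901, 0.1497]
eef_rot: [0.947, 0.32, -0.0, 0.0]
contact_force: [-1.1, 0.2, 2.1]
opening: 0.448
finger_force: 44.8
```

Emit:
step_arm --motion '[{"dp": [0,0,0],"twist": [0,0,0.14],"hand": -1},{"dp": [0,0,0],"twist": [0,0,0.28],"hand": -1},{"dp": [0,0,0],"twist": [0,0,0.36],"hand": -1},{"dp": [0,0,0],"twist": [0,0,0.36],"hand": -1},{"dp": [0,0,0],"twist": [0,0,0.36],"hand": -1}]'

```text
clock: 20.12
tool_pos: [0.6787, -0.09, 0.1497]
eef_rot: [0.989, 0.148, -0.0, -0.0]
contact_force: [-1.0, 0.5, 3.3]
opening: 0.452
finger_force: 44.6
```

Emit:
step_arm --motion '[{"dp": [0,0,0],"twist": [0,0,0],"hand": 1},{"dp": [0,0,0],"twist": [0,0,0],"hand": 1},{"dp": [0,0,0],"twist": [0,0,0],"hand": 1},{"dp": [0,0,-30],"twist": [0,0,0],"hand": 1},{"dp": [0,0,-70],"twist": [0,0,0],"hand": 1}]'

```text
clock: 20.75
tool_pos: [0.678, -0.0902, 0.2189]
eef_rot: [0.989, 0.147, -0.002, -0.0]
contact_force: [0.8, 0.5, 0.8]
opening: 0.986
finger_force: 0.0
```

```bash
python3 -c "
from h import *
go((.45,.34,.22,1.79))"
```

```text
at [ 0.678  -0.0902  0.2189] yaw 0.296 j [ 0.19  0.82 -0.24  1.4   0.22  0.95 -1.39] F [0.8 0.5 0.8] op 0.986 t 20.75
  -> [-9.28e+01 -4.78e+02 -3.00e-01] [-0.003  0.002 -1.494]
```

Emit:
step_arm --motion '[{"dp": [-93,-478,0],"twist": [0,0,-0.9],"hand": 1},{"dp": [-93,-478,0],"twist": [0,0,-0.9],"hand": 1},{"dp": [-93,-478,0],"twist": [0,0,-0.9],"hand": 1},{"dp": [-93,-478,0],"twist": [0,0,-0.9],"hand": 1},{"dp": [-93,-478,0],"twist": [0,0,-0.9],"hand": 1}]'

```text
clock: 21.38
tool_pos: [0.5316, 0.1874, 0.2196]
eef_rot: [0.825, 0.565, 0.0, 0.0]
contact_force: [1.4, 0.7, -0.9]
opening: 1.001
finger_force: 0.0
```

```bash
cat > wr.py <<'E'
from h import *
import sys
s=snap("top");save(s,sys.argv[1])
for c in("top","scene"):
    if c=="scene": s=snap(c)
    w=cloud(s);h=hsv(s);z=w[...,2]
    m=near(w,.45,.36,.15)&(h[...,1]>150)&((h[...,0]<8)|(h[...,0]>172))&(z<.03)&(z>.012); print(c,"handle",rect(w[m]),np.median(z[m]),m.sum())
    m=near(w,.48,.268,.06)&(h[...,1]<60)&(h[...,2]>120)&(z>.01)&(z<.025); print("head",rect(w[m]),np.median(z[m]),m.sum())
E
python3 wr.py top2.png; python3 -c "
from h import *
go((.45,.34,.2,1.79))"
```

```text
top handle (array([0.4528, 0.3849]), array([156.8,  22.7]), 1.79) 0.02031007154369424 382
head (array([0.4467, 0.2796]), array([13.7,  6.9]), 1.193) 0.015462263254495512 10
scene handle (array([0.4595, 0.3589]), array([148.5,  22.1]), 1.815) 0.02055780315601996 124
head (array([0.4811, 0.264 ]), array([66.7, 65.5]), 0.196) 0.016433279335121953 115
at [0.5283 0.1948 0.2203] yaw 1.211 j [-0.16  0.69 -0.47  1.79  0.42  0.76 -1.2 ] F [ 0.4 -0.1  0. ] op 1.002 t 21.48
  -> [ 108.2 -124.3   21.4] [-0.002 -0.007 -0.579]
```

View pics/top2.png

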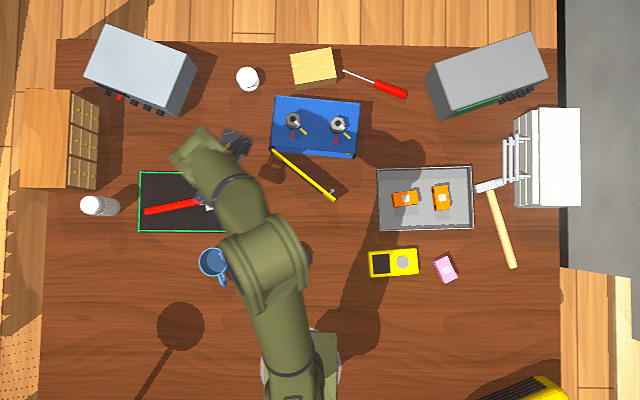

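Modules lie in the tray at px (405,198) and (441,197). Wrench at (185,206), unchanged. Stripes appear near the yellow marks. Go and fetch the wrench.

Emit:
step_arm --motion '[{"dp": [121,-115,60],"twist": [0,0,-0.579],"hand": 1},{"dp": [121,-115,60],"twist": [0,0,-0.579],"hand": 1},{"dp": [121,-115,80],"twist": [0,0,-0.579],"hand": 1},{"dp": [121,-115,80],"twist": [0,0,-0.579],"hand": 1},{"dp": [121,-115,80],"twist": [0,0,-0.579],"hand": 1}]'

```text
clock: 22.1
tool_pos: [0.4706, 0.3395, 0.1392]
eef_rot: [0.632, 0.775, -0.001, 0.001]
contact_force: [0.1, -1.8, -0.1]
opening: 0.998
finger_force: 0.0
```

Emit:
step_arm --motion '[{"dp": [0,0,30],"twist": [0,0,0],"hand": 0.2},{"dp": [0,0,30],"twist": [0,0,0],"hand": 0.2}]'

```text
clock: 22.35
tool_pos: [0.4708, 0.3377, 0.1088]
eef_rot: [0.633, 0.774, -0.002, 0.001]
contact_force: [0.6, -0.3, 0.1]
opening: 0.801
finger_force: 0.0
```

```bash
python3 -c "
from h import *
go((.460,.3565,.0275,1.79))"
```

```text
at [0.4708 0.3377 0.1088] yaw 1.77 j [-0.43  0.88 -0.48  1.81  0.66  0.62 -1.12] F [ 0.6 -0.3  0.1] op 0.801 t 22.35
  -> [20.8 -6.7 81.2] [-0.001  0.003 -0.02 ]
```

Emit:
step_arm --motion '[{"dp": [21,-7,0],"twist": [0,0,-0.02],"hand": 0.2},{"dp": [21,-7,40],"twist": [0,0,-0.02],"hand": 0.2},{"dp": [21,-7,65],"twist": [0,0,-0.02],"hand": 0.2},{"dp": [21,-7,65],"twist": [0,0,-0.02],"hand": 0.2}]'

```text
clock: 22.85
tool_pos: [0.4578, 0.3608, 0.0443]
eef_rot: [0.623, 0.782, -0.0, -0.0]
contact_force: [-0.4, 0.6, 0.2]
opening: 0.6
finger_force: 0.0
```

```bash
python3 -c "
from h import *
go((.460,.3565,.0275,1.79))"
```

```text
at [0.4578 0.3608 0.0443] yaw 1.796 j [-0.52  0.98 -0.4   1.81  0.74  0.5  -1.2 ] F [-0.4  0.6  0.2] op 0.6 t 22.85
  -> [-4.7  1.2 16.8] [-0.001  0.     0.006]
```

Emit:
step_arm --motion '[{"dp": [-4,1,8],"twist": [0,0,0],"hand": 0.2},{"dp": [-4,1,16],"twist": [0,0,0],"hand": 0.2},{"dp": [-4,1,16],"twist": [0,0,0],"hand": -1},{"dp": [-4,1,16],"twist": [0,0,0],"hand": -1},{"dp": [-4,1,16],"twist": [0,0,0],"hand": -1}]' --force 15

```text
clock: 23.48
tool_pos: [0.4608, 0.3563, 0.0287]
eef_rot: [0.624, 0.782, 0.0, 0.0]
contact_force: [-0.4, 0.1, -0.4]
opening: 0.28
finger_force: 0.0
```

Emit:
step_arm --motion '[{"dp": [0,0,0],"twist": [0,0,0],"hand": -1},{"dp": [0,0,0],"twist": [0,0,0],"hand": -1}]' --force 60

```text
clock: 23.72
tool_pos: [0.4608, 0.3563, 0.0287]
eef_rot: [0.624, 0.782, 0.0, 0.0]
contact_force: [-0.2, -0.2, 1.5]
opening: 0.242
finger_force: 60.0
```

```bash
python3 -c "
from h import *
go((.584,.0,.2,3.43))"
```

```text
at [0.4608 0.3563 0.0287] yaw 1.794 j [-0.52  1.01 -0.38  1.82  0.76  0.47 -1.21] F [-0.2 -0.2  1.5] op 0.242 t 23.73
  -> [-374.7   41.2 -171.3] [ 1.000e-03  0.000e+00 -1.636e+00]
```

Emit:
step_arm --motion '[{"dp": [0,0,-60],"twist": [0,0,0],"hand": -1},{"dp": [0,0,-120],"twist": [0,0,0],"hand": -1},{"dp": [0,0,-175],"twist": [0,0,0],"hand": -1},{"dp": [0,0,-175],"twist": [0,0,0],"hand": -1}]'

```text
clock: 24.22
tool_pos: [0.4621, 0.358, 0.2073]
eef_rot: [0.624, 0.781, 0.004, 0.0]
contact_force: [0.8, 0.5, -5.0]
opening: 0.244
finger_force: 60.0
```

Emit:
step_arm --motion '[{"dp": [-375,41,0],"twist": [0,0,-0.9],"hand": -1},{"dp": [-375,41,0],"twist": [0,0,-0.9],"hand": -1},{"dp": [-375,41,0],"twist": [0,0,-0.9],"hand": -1},{"dp": [-375,41,0],"twist": [0,0,-0.9],"hand": -1},{"dp": [-375,41,0],"twist": [0,0,-0.9],"hand": -1}]'

```text
clock: 24.85
tool_pos: [0.5619, 0.058, 0.2013]
eef_rot: [0.219, 0.976, -0.001, -0.002]
contact_force: [0.8, 0.8, -3.8]
opening: 0.244
finger_force: 60.0
```

```bash
python3 -c "
from h import *
go((.5847,-.0014,.205,3.437))"
```

```text
at [0.5619 0.058  0.2013] yaw 2.7 j [ 0.3   0.82 -0.87  1.79  0.78  0.92  0.21] F [ 0.8  0.8 -3.8] op 0.244 t 24.85
  -> [-46.  -44.   -3.7] [-0.001 -0.004 -0.737]
```

Emit:
step_arm --motion '[{"dp": [-46,-44,-4],"twist": [0,0,-0.737],"hand": -1},{"dp": [-46,-44,-4],"twist": [0,0,-0.737],"hand": -1},{"dp": [-46,-44,-4],"twist": [0,0,-0.737],"hand": -1},{"dp": [-46,-44,-4],"twist": [0,0,-0.737],"hand": -1},{"dp": [-46,-44,-4],"twist": [0,0,-0.737],"hand": -1}]'

```text
clock: 25.48
tool_pos: [0.5839, 0.0006, 0.2052]
eef_rot: [-0.143, 0.99, 0.0, -0.002]
contact_force: [0.2, 0.3, -3.3]
opening: 0.239
finger_force: 60.0
```

Emit:
step_arm --motion '[{"dp": [0,0,0],"twist": [0,0,0],"hand": -1},{"dp": [0,0,0],"twist": [0,0,0],"hand": -1}]'

```text
clock: 25.72
tool_pos: [0.5849, 0.0011, 0.2071]
eef_rot: [-0.144, 0.99, -0.0, -0.0]
contact_force: [0.6, -0.2, -3.0]
opening: 0.241
finger_force: 60.0
```

```bash
cat > jaw.py <<'E'
from h import *
import sys
st=r.get_state();zu=st["tool_pos"][2]-.0257
go((.5847,-.0014,.151,3.437))
n=np.array(sys.argv[2:4],float)
for c in("top","scene"):
    s=snap(c);w=cloud(s);h=hsv(s);z=w[...,2]
    m=near(w,n[0],n[1],.08)&(z>zu-.004)&(z<zu+.024)&(h[...,1]<70)&(z>.159)
    print(c,"head",rect(w[m]),np.nanmedian(z[m]),m.sum())
    a=tyaw(st)-np.pi; d=np.array([np.cos(a),np.sin(a)]);e=np.array([-d[1],d[0]])
    P=w[m][:,:2]-np.array(st["tool_pos"][:2])
    L=P@d;W=P@e
    print(" along",np.percentile(L,[2,98]).round(4)," across",np.percentile(W,[2,98]).round(4),"zu",round(zu,4))
    save(s,c+sys.argv[1],(240,80,400,200) if c=="top" else (320,160,440,260),5)
E
python3 jaw.py j1.png .688 .03
```

```text
at [0.5849 0.0011 0.2071] yaw -2.853 j [ 0.47  0.91 -1.05  1.72  0.89  1.07  0.97] F [ 0.6 -0.2 -3. ] op 0.241 t 25.73
  -> [ 0.9 -2.4 56.1] [-0.    -0.001 -0.007]
top head (array([0.6849, 0.0621]), array([18.4, 10.3]), 0.09) 0.19466343761103044 30
 along [0.1047 0.1223]  across [0.0245 0.0348] zu 0.1814
scene head (array([0.6701, 0.0248]), array([71.6, 69.8]), 1.859) 0.1935875725683972 291
 along [0.059  0.1222]  across [-0.0352  0.0309] zu 0.1814
```

View pics/topj1.png

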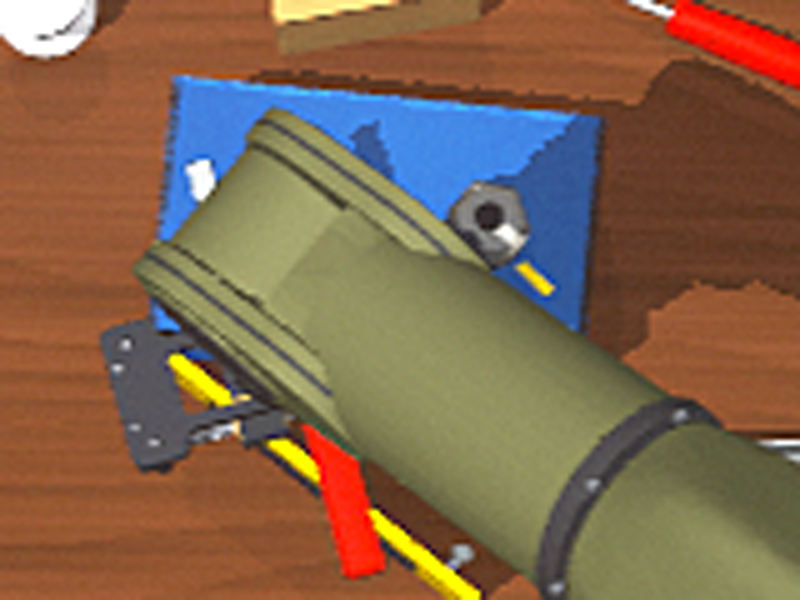

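Top view: the arm hides nut a and the jaw; nut b's stripe (510,235) points at its yellow mark (533,278). The depth data puts the jaw axis within 1-2 mm.

Emit:
step_arm --motion '[{"dp": [0,-2.3,10],"twist": [0,0,-0.007],"hand": -1},{"dp": [0,-2.3,20],"twist": [0,0,-0.007],"hand": -1},{"dp": [0,-2.3,22],"twist": [0,0,-0.007],"hand": -1},{"dp": [0,-2.3,22],"twist": [0,0,-0.007],"hand": -1}]'

```text
clock: 26.32
tool_pos: [0.5856, -0.001, 0.1852]
eef_rot: [-0.148, 0.989, 0.0, -0.0]
contact_force: [0.2, -0.1, -3.5]
opening: 0.243
finger_force: 60.0
```

```bash
python3 -c "
from h import *
go((.5856,-.0011,.151,3.437))
s=snap('scene');save(s,'sj1.png',(320,150,440,250),6)"
```

```text
at [ 0.5856 -0.001   0.1852] yaw -2.845 j [ 0.46  0.93 -1.03  1.74  0.93  1.04  0.95] F [ 0.2 -0.1 -3.5] op 0.243 t 26.32
  -> [ 0.  -0.1 34.2] [ 0.    -0.     0.001]
```

View pics/sj1.png

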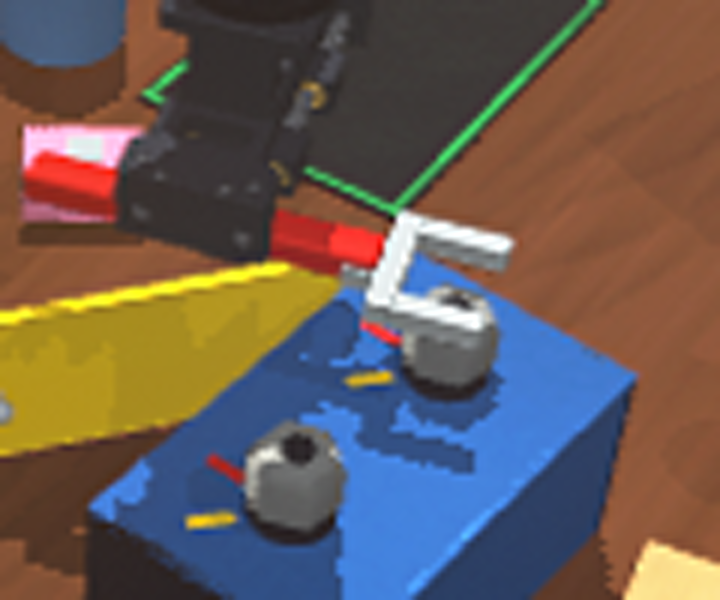

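The jaw (435,270) hangs right above nut a (450,330). Lower slowly.

Emit:
step_arm --motion '[{"dp": [0,0,5],"twist": [0,0,0],"hand": -1},{"dp": [0,0,9],"twist": [0,0,0],"hand": -1},{"dp": [0,0,12],"twist": [0,0,0],"hand": -1},{"dp": [0,0,15],"twist": [0,0,0],"hand": -1},{"dp": [0,0,18],"twist": [0,0,0],"hand": -1}]'

```text
clock: 27.0
tool_pos: [0.5858, -0.001, 0.1673]
eef_rot: [-0.148, 0.989, -0.0, 0.0]
contact_force: [-0.5, -0.3, -2.9]
opening: 0.243
finger_force: 60.0
```

Emit:
step_arm --motion '[{"dp": [0,0,3],"twist": [0,0,0],"hand": -1},{"dp": [0,0,6],"twist": [0,0,0],"hand": -1}]'

```text
clock: 27.25
tool_pos: [0.5858, -0.0011, 0.1613]
eef_rot: [-0.148, 0.989, -0.0, 0.0]
contact_force: [-0.8, 0.3, -2.8]
opening: 0.242
finger_force: 60.0
```

Emit:
step_arm --motion '[{"dp": [0,0,3],"twist": [0,0,0],"hand": -1},{"dp": [0,0,6],"twist": [0,0,0],"hand": -1},{"dp": [0,0,9],"twist": [0,0,0],"hand": -1},{"dp": [0,0,9],"twist": [0,0,0],"hand": -1}]'

```text
clock: 27.75
tool_pos: [0.5856, -0.0011, 0.1522]
eef_rot: [-0.148, 0.989, -0.0, -0.0]
contact_force: [0.8, 1.1, -2.5]
opening: 0.24
finger_force: 60.0
```

```bash
cat > arc.py <<'E'
from h import *
import sys
n=np.array(sys.argv[1:3],float); L=float(sys.argv[3]); tot=float(sys.argv[4]); k=int(sys.argv[5])
st=r.get_state(); go(st=st); p=np.array(st["tool_pos"]);q=R.from_quat(st["eef_rot"]); a0=tyaw(st)-np.pi
for i in range(1,k+1):
    a=a0-tot*i/k; t=np.array([n[0]-L*np.cos(a),n[1]-L*np.sin(a),p[2]])
    print((q.inv().apply(t-p)*1000).round(1),round(tot*i/k,3), "end w", round(a,3))
E
python3 arc.py .688 .030 .107 .92 10
```

```text
at [ 0.5856 -0.0011  0.1522] yaw -2.845 j [ 0.45  0.98 -1.    1.76  0.98  1.    0.91] F [ 0.8  1.1 -2.5] op 0.24 t 27.75
[-0.5  9.7 -0. ] 0.092 end w -6.078
[-1.8 19.4 -0. ] 0.184 end w -6.17
[-4.1 29.  -0. ] 0.276 end w -6.262
[-7.2 38.3 -0. ] 0.368 end w -6.354
[-11.1  47.3  -0. ] 0.46 end w -6.446
[-15.9  55.9  -0. ] 0.552 end w -6.538
[-21.5  64.1  -0. ] 0.644 end w -6.63
[-27.7  71.7  -0. ] 0.736 end w -6.722
[-34.7  78.6  -0. ] 0.828 end w -6.814
[-42.2  85.   -0. ] 0.92 end w -6.906
```

Emit:
step_arm --motion '[{"dp": [-0.5,9.7,0],"twist": [0,0,0.092],"hand": -1},{"dp": [-1.8,19.4,0],"twist": [0,0,0.184],"hand": -1},{"dp": [-4.1,29,0],"twist": [0,0,0.276],"hand": -1},{"dp": [-7.2,38.3,0],"twist": [0,0,0.368],"hand": -1},{"dp": [-11.1,47.3,0],"twist": [0,0,0.46],"hand": -1}]'

```text
clock: 28.38
tool_pos: [0.5827, 0.0471, 0.1525]
eef_rot: [0.083, 0.997, -0.001, 0.0]
contact_force: [0.6, -1.3, -3.7]
opening: 0.244
finger_force: 60.0
```

```bash
python3 arc.py .688 .030 .107 .55 5
```

```text
at [0.5827 0.0471 0.1525] yaw 2.975 j [ 0.32  0.93 -0.9   1.76  0.91  0.92  0.42] F [ 0.6 -1.3 -3.7] op 0.244 t 28.38
[-0.3 12.3 -0. ] 0.11 end w -0.276
[-2.2 23.9 -0. ] 0.22 end w -0.386
[-5.4 35.2 -0. ] 0.33 end w -0.496
[-9.8 46.1 -0. ] 0.44 end w -0.606
[-15.4  56.4  -0.1] 0.55 end w -0.716
```

Emit:
step_arm --motion '[{"dp": [-0.3,12.3,0],"twist": [0,0,0.11],"hand": -1},{"dp": [-2.2,23.9,0],"twist": [0,0,0.22],"hand": -1},{"dp": [-5.4,35.2,0],"twist": [0,0,0.33],"hand": -1},{"dp": [-9.8,46.1,0],"twist": [0,0,0.44],"hand": -1},{"dp": [-15.4,56.4,0],"twist": [0,0,0.55],"hand": -1}]'

```text
clock: 29.0
tool_pos: [0.6072, 0.0999, 0.1524]
eef_rot: [0.351, 0.936, -0.001, 0.0]
contact_force: [1.2, -2.8, -3.1]
opening: 0.242
finger_force: 60.0
```

Emit:
step_arm --motion '[{"dp": [0,0,0],"twist": [0,0,0],"hand": -1},{"dp": [0,0,0],"twist": [0,0,0],"hand": -1}]'

```text
clock: 29.25
tool_pos: [0.6069, 0.1001, 0.1524]
eef_rot: [0.348, 0.937, -0.0, 0.0]
contact_force: [1.1, -2.0, -3.7]
opening: 0.241
finger_force: 60.0
```

```bash
python3 -c "
from h import *
go()
s=snap('scene');save(s,'sj2.png',(320,150,440,250),6)"
```

```text
at [0.6069 0.1001 0.1524] yaw 2.43 j [ 0.17  0.92 -0.78  1.67  0.8   0.89 -0.08] F [ 1.1 -2.  -3.7] op 0.241 t 29.25
```

View pics/sj2.png

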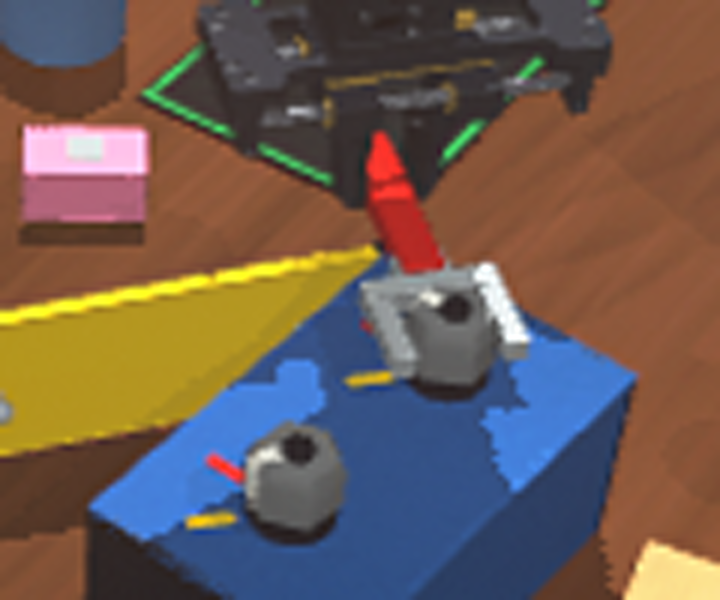

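Nut a's stripe (430,297) now lies in the direction of its red mark (365,325). Back off the play, lift, go over b.

Emit:
step_arm --motion '[{"dp": [-0.2,-6.4,0],"twist": [0,0,-0.06],"hand": -1},{"dp": [-0.2,-6.4,0],"twist": [0,0,-0.06],"hand": -1},{"dp": [-0.2,-6.4,-15],"twist": [0,0,-0.06],"hand": -1},{"dp": [-0.2,-6.4,-40],"twist": [0,0,-0.06],"hand": -1},{"dp": [-0.2,-6.4,-55],"twist": [0,0,-0.06],"hand": -1}]'

```text
clock: 29.92
tool_pos: [0.6035, 0.0966, 0.2097]
eef_rot: [0.321, 0.947, 0.001, 0.001]
contact_force: [-0.5, -0.0, -2.9]
opening: 0.245
finger_force: 60.0
```

```bash
python3 -c "
from h import *
go((.5766,-.1211,.21,3.437))"
```

```text
at [0.6035 0.0966 0.2097] yaw 2.488 j [ 0.21  0.85 -0.84  1.64  0.74  0.99  0.03] F [-0.5 -0.  -2.9] op 0.245 t 29.93
  -> [-110.9 -189.2   -0.7] [ 0.002  0.002 -0.949]
```

Emit:
step_arm --motion '[{"dp": [-111,-189,0],"twist": [0,0,-0.949],"hand": -1},{"dp": [-111,-189,0],"twist": [0,0,-0.949],"hand": -1},{"dp": [-111,-189,0],"twist": [0,0,-0.949],"hand": -1},{"dp": [-111,-189,0],"twist": [0,0,-0.949],"hand": -1},{"dp": [-111,-189,0],"twist": [0,0,-0.949],"hand": -1}]'

```text
clock: 30.55
tool_pos: [0.5755, -0.1267, 0.2073]
eef_rot: [-0.141, 0.99, -0.001, -0.001]
contact_force: [0.5, 0.2, -3.3]
opening: 0.239
finger_force: 60.0
```

Emit:
step_arm --motion '[{"dp": [0,0,0],"twist": [0,0,-0.01],"hand": -1},{"dp": [0,0,0],"twist": [0,0,-0.01],"hand": -1},{"dp": [0,0,0],"twist": [0,0,-0.01],"hand": -1}]'

```text
clock: 30.92
tool_pos: [0.5763, -0.1212, 0.2078]
eef_rot: [-0.146, 0.989, -0.0, 0.0]
contact_force: [-0.3, 0.8, -3.3]
opening: 0.243
finger_force: 60.0
```

```bash
python3 jaw.py j2.png .679 -.09; python3 -c "
from h import *
go((.5766,-.1211,.152,3.437))"
```

```text
at [ 0.5763 -0.1212  0.2078] yaw -2.848 j [ 0.68  0.92 -1.09  1.71  0.91  1.1   1.17] F [-0.3  0.8 -3.3] op 0.243 t 30.93
  -> [-42.7 112.3  56.8] [-0.     0.    -0.002]
top head (array([ 0.6723, -0.0896]), array([65.9, 42.9]), 1.878) 0.19464328755332871 120
 along [0.0824 0.1217]  across [-0.0296  0.0353] zu 0.1821
scene head (array([ 0.6606, -0.0962]), array([73. , 70.7]), 1.874) 0.19423055357829289 331
 along [0.0603 0.1225]  across [-0.0351  0.0316] zu 0.1821
at [ 0.5763 -0.1214  0.2077] yaw -2.847 j [ 0.69  0.92 -1.09  1.71  0.91  1.1   1.17] F [ 0.9 -0.2 -2.8] op 0.241 t 31.02
  -> [-0.4  0.2 55.7] [-0.     0.    -0.001]
```

View pics/topj2.png

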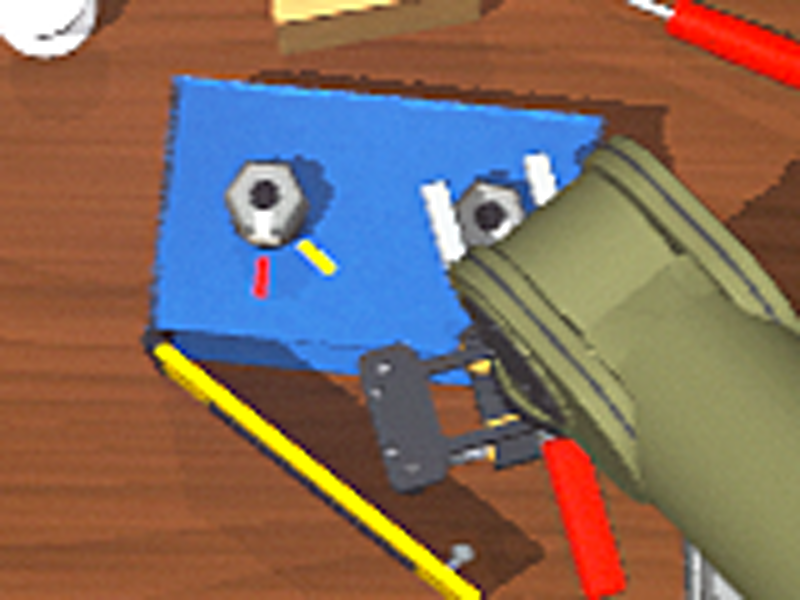

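Nut a's stripe (263,230) points straight at its red mark (262,277). The jaw's white sides (440,220) and (540,185) straddle nut b (490,213). Lower.

Emit:
step_arm --motion '[{"dp": [0,0,15],"twist": [0,0,0],"hand": -1},{"dp": [0,0,28],"twist": [0,0,0],"hand": -1},{"dp": [0,0,34],"twist": [0,0,0],"hand": -1},{"dp": [0,0,38],"twist": [0,0,0],"hand": -1},{"dp": [0,0,41],"twist": [0,0,0],"hand": -1}]'

```text
clock: 31.65
tool_pos: [0.5763, -0.1218, 0.1664]
eef_rot: [-0.147, 0.989, 0.0, 0.0]
contact_force: [-0.1, -0.4, -2.8]
opening: 0.243
finger_force: 60.0
```

Emit:
step_arm --motion '[{"dp": [0,0,3],"twist": [0,0,0],"hand": -1},{"dp": [0,0,6],"twist": [0,0,0],"hand": -1}]'

```text
clock: 31.9
tool_pos: [0.5762, -0.1219, 0.1605]
eef_rot: [-0.147, 0.989, -0.0, 0.0]
contact_force: [0.9, -1.0, -3.1]
opening: 0.24
finger_force: 60.0
```

Seated without resistance. Go to depth and turn with the same arc (1.01 rad in total).

Emit:
step_arm --motion '[{"dp": [0,0,3],"twist": [0,0,0],"hand": -1},{"dp": [0,0,6],"twist": [0,0,0],"hand": -1},{"dp": [0,0,8],"twist": [0,0,0],"hand": -1},{"dp": [0,0,8],"twist": [0,0,0],"hand": -1}]'

```text
clock: 32.4
tool_pos: [0.5761, -0.122, 0.1523]
eef_rot: [-0.147, 0.989, -0.0, -0.0]
contact_force: [-0.8, -0.1, -3.5]
opening: 0.244
finger_force: 60.0
```

Emit:
step_arm --motion '[{"dp": [-0.5,9.7,0],"twist": [0,0,0.092],"hand": -1},{"dp": [-1.8,19.4,0],"twist": [0,0,0.184],"hand": -1},{"dp": [-4.1,29,0],"twist": [0,0,0.276],"hand": -1},{"dp": [-7.2,38.3,0],"twist": [0,0,0.368],"hand": -1},{"dp": [-11.1,47.3,0],"twist": [0,0,0.46],"hand": -1}]'

```text
clock: 33.02
tool_pos: [0.5724, -0.0728, 0.1524]
eef_rot: [0.083, 0.997, 0.0, -0.001]
contact_force: [-1.0, 0.4, -3.1]
opening: 0.245
finger_force: 60.1
```

```bash
python3 arc.py .679 -.090 .107 .55 5
```

```text
at [ 0.5724 -0.0728  0.1524] yaw 2.974 j [ 0.55  0.94 -0.94  1.79  0.94  0.94  0.59] F [-1.   0.4 -3.1] op 0.245 t 33.02
[-1.6 12.5 -0. ] 0.11 end w -0.277
[-3.6 24.1 -0. ] 0.22 end w -0.387
[-6.8 35.4 -0. ] 0.33 end w -0.497
[-11.2  46.3  -0. ] 0.44 end w -0.607
[-16.8  56.7  -0. ] 0.55 end w -0.717
```

Emit:
step_arm --motion '[{"dp": [-1.6,12.5,0],"twist": [0,0,0.11],"hand": -1},{"dp": [-3.6,24.1,0],"twist": [0,0,0.22],"hand": -1},{"dp": [-6.8,35.4,0],"twist": [0,0,0.33],"hand": -1},{"dp": [-11.2,46.3,0],"twist": [0,0,0.44],"hand": -1},{"dp": [-16.8,56.7,0],"twist": [0,0,0.55],"hand": -1}]'

```text
clock: 33.65
tool_pos: [0.5975, -0.0193, 0.1522]
eef_rot: [0.351, 0.936, -0.0, -0.001]
contact_force: [-2.5, -0.4, -3.8]
opening: 0.245
finger_force: 60.0
```

Emit:
step_arm --motion '[{"dp": [0,0,0],"twist": [0,0,0],"hand": -1},{"dp": [0,0,0],"twist": [0,0,0],"hand": -1}]'

```text
clock: 33.9
tool_pos: [0.598, -0.0198, 0.1523]
eef_rot: [0.349, 0.937, 0.0, -0.001]
contact_force: [-4.3, 2.1, -3.9]
opening: 0.243
finger_force: 60.0
```

Emit:
step_arm --motion '[{"dp": [-0.2,-6.4,0],"twist": [0,0,-0.06],"hand": -1},{"dp": [-0.2,-6.4,0],"twist": [0,0,-0.06],"hand": -1},{"dp": [-0.2,-6.4,-15],"twist": [0,0,-0.06],"hand": -1},{"dp": [-0.2,-6.4,-40],"twist": [0,0,-0.06],"hand": -1},{"dp": [-0.2,-6.4,-65],"twist": [0,0,-0.06],"hand": -1}]'

```text
clock: 34.52
tool_pos: [0.5955, -0.0252, 0.2194]
eef_rot: [0.322, 0.947, 0.0, 0.001]
contact_force: [0.2, -0.8, -3.9]
opening: 0.245
finger_force: 60.0
```

```bash
python3 -c "
from h import *
go((.46,.3565,.22,1.79))"
```

```text
at [ 0.5955 -0.0252  0.2194] yaw 2.485 j [ 0.44  0.84 -0.89  1.68  0.76  1.    0.19] F [ 0.2 -0.8 -3.9] op 0.245 t 34.52
  -> [340.3 219.7  -0.8] [0.001 0.001 0.695]
```

Emit:
step_arm --motion '[{"dp": [340,220,0],"twist": [0,0,0.695],"hand": -1},{"dp": [340,220,0],"twist": [0,0,0.695],"hand": -1},{"dp": [340,220,0],"twist": [0,0,0.695],"hand": -1},{"dp": [340,220,0],"twist": [0,0,0.695],"hand": -1},{"dp": [340,220,0],"twist": [0,0,0.695],"hand": -1}]'

```text
clock: 35.15
tool_pos: [0.4912, 0.2697, 0.2191]
eef_rot: [0.626, 0.78, 0.001, 0.001]
contact_force: [1.1, -0.2, -3.6]
opening: 0.242
finger_force: 60.0
```

```bash
python3 -c "
from h import *
s=snap('top');save(s,'n3.png',(262,85,372,165),6)
go((.46,.3565,.22,1.79))"
```

```text
at [0.4857 0.2822 0.2206] yaw 1.804 j [-0.2   0.73 -0.69  1.79  0.6   0.83 -0.95] F [-2.5  9.9 -1.1] op 0.244 t 35.2
  -> [78.2 -7.8  1.6] [ 0.004 -0.014  0.014]
```

View pics/n3.png

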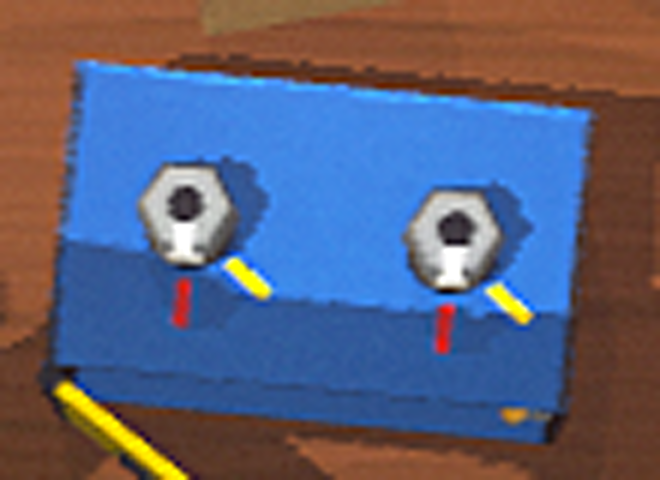

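Both stripes, (185,245) and (453,265), point at their red marks. Put the wrench back on the mat.

Emit:
step_arm --motion '[{"dp": [78,-8,0],"twist": [0,0,0.014],"hand": -1},{"dp": [78,-8,0],"twist": [0,0,0.014],"hand": -1},{"dp": [78,-8,40],"twist": [0,0,0.014],"hand": -1},{"dp": [78,-8,100],"twist": [0,0,0.014],"hand": -1},{"dp": [78,-8,130],"twist": [0,0,0.014],"hand": -1}]'

```text
clock: 35.83
tool_pos: [0.4665, 0.3401, 0.0856]
eef_rot: [0.631, 0.776, -0.001, 0.0]
contact_force: [0.3, -0.6, -3.3]
opening: 0.244
finger_force: 60.0
```

Emit:
step_arm --motion '[{"dp": [0,0,30],"twist": [0,0,0],"hand": -1},{"dp": [0,0,40],"twist": [0,0,0],"hand": -1},{"dp": [0,0,40],"twist": [0,0,0],"hand": -1}]'

```text
clock: 36.2
tool_pos: [0.467, 0.3416, 0.0478]
eef_rot: [0.631, 0.776, 0.0, 0.0]
contact_force: [0.9, 0.5, -3.5]
opening: 0.245
finger_force: 60.0
```

```bash
python3 -c "
from h import *
go((.46,.3565,.0295,1.79))"
```

```text
at [0.467  0.3416 0.0478] yaw 1.776 j [-0.45  0.98 -0.46  1.83  0.82  0.53 -1.26] F [ 0.9  0.5 -3.5] op 0.245 t 36.2
  -> [16.  -3.8 18.3] [ 0.001 -0.    -0.014]
```

Emit:
step_arm --motion '[{"dp": [16,-4,6],"twist": [0,0,0],"hand": -1},{"dp": [16,-4,12],"twist": [0,0,0],"hand": -1},{"dp": [16,-4,16],"twist": [0,0,0],"hand": -1},{"dp": [16,-4,18.5],"twist": [0,0,0],"hand": -1},{"dp": [16,-4,18.5],"twist": [0,0,0],"hand": -1}]'

```text
clock: 36.83
tool_pos: [0.4594, 0.3561, 0.0289]
eef_rot: [0.631, 0.776, -0.0, 0.0]
contact_force: [-0.1, 0.3, -2.6]
opening: 0.24
finger_force: 60.0
```

Emit:
step_arm --motion '[{"dp": [0,0,0],"twist": [0,0,0],"hand": -0.3},{"dp": [0,0,0],"twist": [0,0,0],"hand": 0},{"dp": [0,0,0],"twist": [0,0,0],"hand": 0.2},{"dp": [0,0,-30],"twist": [0,0,0],"hand": 0.2},{"dp": [0,0,-90],"twist": [0,0,0],"hand": 0.2}]'

```text
clock: 37.45
tool_pos: [0.4583, 0.3552, 0.1182]
eef_rot: [0.63, 0.776, -0.002, -0.0]
contact_force: [0.3, 1.7, 0.7]
opening: 0.598
finger_force: 0.0
```

Emit:
step_arm --motion '[{"dp": [0,0,-60],"twist": [0,0,0],"hand": -1},{"dp": [0,0,-90],"twist": [0,0,0],"hand": -1}]'

```text
clock: 37.7
tool_pos: [0.4599, 0.3574, 0.2124]
eef_rot: [0.631, 0.776, 0.002, 0.0]
contact_force: [-0.0, 0.1, -0.7]
opening: 0.397
finger_force: 0.0
```

```bash
python3 -c "
from h import *
go((.42,.05,.2,1.79))
s=snap('scene');w=cloud(s);h=hsv(s);z=w[...,2]
m=near(w,.54,0,.16)&(z>.09)&(z<.112)&(h[...,0]>20)&(h[...,0]<35)&(h[...,1]>150)&(w[...,0]<.625); print('door',rect(w[m]),w[m].min(0),w[m].max(0))
m=near(w,.46,.36,.2)&(z>.008)&(z<.05)&((h[...,1]<60)&(h[...,2]>120)|(h[...,1]>150)&((h[...,0]<8)|(h[...,0]>172)));print('wrench',rect(w[m]),np.percentile(z[m],[50,98]))"
```

```text
at [0.4599 0.3574 0.2124] yaw 1.777 j [-0.37  0.76 -0.66  1.74  0.6   0.85 -1.09] F [-0.   0.1 -0.7] op 0.397 t 37.7
  -> [-292.8 -102.    11.3] [ 0.004 -0.003 -0.013]
door (array([ 0.546 , -0.0008]), array([222.7,  14.4]), 0.915) [ 0.47759935 -0.09139951  0.09001875] [0.61534686 0.08787546 0.10945634]
wrench (array([0.4626, 0.3905]), array([331.6,  68.2]), 1.696) [0.0193011  0.04603119]
```

```bash
cat > door.py <<'E'
from h import *
import sys
H=np.array([.6137,.0872]);L=.16
def tgt(th,d,z=.084):
    a=-1.651-th; p=H+L*np.array([np.cos(a),np.sin(a)])+d*np.array([np.sin(a),-np.cos(a)])
    return (*p,z,a+np.pi/2+np.pi)
if __name__=="__main__":
    st=r.get_state(); p=np.array(st["tool_pos"]);q=R.from_quat(st["eef_rot"]); go(st=st)
    d=float(sys.argv[1])
    for th in map(float,sys.argv[2:]):
        x,y,z,a=tgt(th,d); T=R.from_euler("z",a)*R.from_euler("x",np.pi)
        print(th,np.round([x,y,a],3),(q.inv().apply(np.array([x,y,z])-p)*1000).round(1),(q.inv()*T).as_rotvec().round(3))
E
python3 door.py .05 .576
```

```text
at [0.4607 0.3586 0.2151] yaw 1.777 j [-0.37  0.76 -0.66  1.73  0.6   0.85 -1.09] F [ 1.  -0.2  2.5] op 0.347 t 37.75
0.576 [ 0.476 -0.009  2.485] [-363.7  -60.7  128.9] [ 0.009 -0.002 -0.709]
```

Emit:
step_arm --motion '[{"dp": [-364,-61,0],"twist": [0,0,-0.709],"hand": -1},{"dp": [-364,-61,0],"twist": [0,0,-0.709],"hand": -1},{"dp": [-364,-61,0],"twist": [0,0,-0.709],"hand": -1},{"dp": [-364,-61,0],"twist": [0,0,-0.709],"hand": -1},{"dp": [-364,-61,0],"twist": [0,0,-0.709],"hand": -1}]'

```text
clock: 38.38
tool_pos: [0.4716, 0.042, 0.2087]
eef_rot: [0.321, 0.947, 0.0, -0.0]
contact_force: [1.2, -0.2, 0.9]
opening: 0.002
finger_force: 0.0
```

```bash
python3 door.py .05 .576
```

```text
at [0.4716 0.042  0.2087] yaw 2.487 j [ 0.35  0.71 -0.89  2.05  0.81  0.77 -0.12] F [ 1.2 -0.2  0.9] op 0.002 t 38.38
0.576 [ 0.476 -0.009  2.485] [-35.  -37.5 124.6] [ 0.    -0.     0.002]
```

Emit:
step_arm --motion '[{"dp": [-35,-37,0],"twist": [0,0,0],"hand": -1},{"dp": [-35,-37,40],"twist": [0,0,0],"hand": -1},{"dp": [-35,-37,90],"twist": [0,0,0],"hand": -1},{"dp": [-35,-37,124],"twist": [0,0,0],"hand": -1},{"dp": [-35,-37,124],"twist": [0,0,0],"hand": -1}]'

```text
clock: 39.0
tool_pos: [0.4755, -0.0067, 0.0833]
eef_rot: [0.322, 0.947, -0.001, -0.002]
contact_force: [-0.1, -0.3, 0.1]
opening: 0.001
finger_force: 0.0
```

```bash
python3 door.py .02 .576 .5 .42 .34 .26 .18 .1 .05 0
```

```text
at [ 0.4755 -0.0067  0.0833] yaw 2.487 j [ 0.31  0.9  -0.65  2.12  1.16  0.55 -0.32] F [-0.1 -0.3  0.1] op 0.001 t 39.0
0.576 [ 0.5   -0.027  2.485] [-32.2  -1.3  -0.8] [-0.003 -0.003  0.001]
0.5 [ 0.509 -0.036  2.561] [-44.4  -2.3  -0.9] [-0.003 -0.003 -0.075]
0.42 [ 0.519 -0.044  2.641] [-57.3  -2.5  -0.9] [-0.003 -0.003 -0.155]
0.34 [ 0.53  -0.051  2.721] [-70.2  -1.6  -0.9] [-0.003 -0.003 -0.235]
0.26 [ 0.541 -0.057  2.801] [-82.9   0.4  -1. ] [-0.003 -0.004 -0.315]
0.18 [ 0.553 -0.062  2.881] [-95.5   3.3  -1. ] [-0.003 -0.004 -0.395]
0.1 [ 0.565 -0.067  2.961] [-107.7    7.2   -1.1] [-0.003 -0.004 -0.475]
0.05 [ 0.573 -0.069  3.011] [-115.2   10.2   -1.1] [-0.002 -0.004 -0.525]
0.0 [ 0.581 -0.071  3.061] [-122.6   13.5   -1.1] [-0.002 -0.004 -0.575]
```

Emit:
step_arm --motion '[{"dp": [-32,-1,0],"twist": [0,0,0],"hand": -1},{"dp": [-44,-2,0],"twist": [0,0,-0.075],"hand": -1},{"dp": [-57,-2,0],"twist": [0,0,-0.155],"hand": -1},{"dp": [-70,-2,0],"twist": [0,0,-0.235],"hand": -1},{"dp": [-83,0,0],"twist": [0,0,-0.315],"hand": -1}]'

```text
clock: 39.62
tool_pos: [0.5434, -0.0574, 0.0868]
eef_rot: [0.168, 0.986, 0.0, 0.001]
contact_force: [-1.4, 1.2, -0.3]
opening: 0.002
finger_force: 0.2
```

```bash
python3 door.py .016 .18 .1 .05 0 -.03
```

```text
at [ 0.5434 -0.0574  0.0868] yaw 2.803 j [ 0.46  0.98 -0.78  1.91  1.06  0.73  0.27] F [-1.4  1.2 -0.3] op 0.002 t 39.62
0.18 [ 0.557 -0.063  2.881] [-14.8  -1.1   2.8] [ 0.001  0.001 -0.078]
0.1 [ 0.569 -0.067  2.961] [-27.7  -0.8   2.8] [ 0.001  0.001 -0.158]
0.05 [ 0.577 -0.069  3.011] [-35.7  -0.2   2.9] [ 0.001  0.001 -0.208]
0.0 [ 0.585 -0.071  3.061] [-43.7   0.9   2.9] [ 0.001  0.001 -0.258]
-0.03 [ 0.59  -0.072  3.091] [-48.4   1.8   2.9] [ 0.001  0.001 -0.288]
```

Contact made (about 1.8 N). Continue.

Emit:
step_arm --motion '[{"dp": [-15,-1,2],"twist": [0,0,-0.078],"hand": -1},{"dp": [-28,-1,2],"twist": [0,0,-0.158],"hand": -1},{"dp": [-36,0,2],"twist": [0,0,-0.208],"hand": -1},{"dp": [-44,1,2],"twist": [0,0,-0.258],"hand": -1},{"dp": [-44,1,2],"twist": [0,0,-0.258],"hand": -1}]'

```text
clock: 40.25
tool_pos: [0.5853, -0.071, 0.0846]
eef_rot: [0.042, 0.999, 0.0, 0.001]
contact_force: [-0.1, -0.0, -0.0]
opening: 0.007
finger_force: 0.0
```

```bash
python3 door.py .01 0 -.02
```

```text
at [ 0.5853 -0.071   0.0846] yaw 3.058 j [ 0.5   1.04 -0.85  1.78  1.04  0.85  0.62] F [-0.1 -0.  -0. ] op 0.007 t 40.25
0.0 [ 0.591 -0.071  3.061] [-5.7 -0.   0.6] [ 0.001  0.002 -0.004]
-0.02 [ 0.594 -0.072  3.081] [-8.9 -0.2  0.6] [ 0.001  0.002 -0.024]
```

Emit:
step_arm --motion '[{"dp": [-3,0,0],"twist": [0,0,0],"hand": -1},{"dp": [-5,0,0],"twist": [0,0,0],"hand": -1},{"dp": [-7,0,0],"twist": [0,0,0],"hand": -1},{"dp": [-7,0,0],"twist": [0,0,0],"hand": -1}]'

```text
clock: 40.75
tool_pos: [0.5897, -0.0713, 0.083]
eef_rot: [0.041, 0.999, -0.0, -0.002]
contact_force: [-4.8, -0.2, 5.2]
opening: 0.001
finger_force: 2.8
```

Emit:
step_arm --motion '[{"dp": [-2,0,0],"twist": [0,0,0],"hand": -1},{"dp": [-4,0,0],"twist": [0,0,0],"hand": -1},{"dp": [-6,0,0],"twist": [0,0,0],"hand": -1},{"dp": [-6,0,0],"twist": [0,0,0],"hand": -1}]'

```text
clock: 41.25
tool_pos: [0.5898, -0.0714, 0.0828]
eef_rot: [0.04, 0.999, -0.002, -0.007]
contact_force: [-19.7, 0.2, 16.4]
opening: 0.002
finger_force: 10.2
```

Firm stop at about 20 N, so the door is shut. Back off and check.

Emit:
step_arm --motion '[{"dp": [14,0,0],"twist": [0,0,0],"hand": -1},{"dp": [50,0,0],"twist": [0,0,0],"hand": -1},{"dp": [90,0,-40],"twist": [0,0,0],"hand": -1},{"dp": [120,0,-100],"twist": [0,0,0],"hand": -1},{"dp": [150,0,-160],"twist": [0,0,0],"hand": -1}]'

```text
clock: 41.88
tool_pos: [0.4513, -0.0596, 0.2362]
eef_rot: [0.041, 0.999, -0.0, -0.0]
contact_force: [0.8, -1.1, 0.4]
opening: 0.004
finger_force: 0.0
```

Emit:
step_arm --motion '[{"dp": [60,0,-40],"twist": [0,0,0],"hand": -1},{"dp": [60,0,-60],"twist": [0,0,0],"hand": -1},{"dp": [60,0,-60],"twist": [0,0,0],"hand": -1}]'

```text
clock: 42.25
tool_pos: [0.393, -0.0549, 0.2962]
eef_rot: [0.042, 0.999, -0.001, 0.002]
contact_force: [0.9, 0.5, 0.0]
opening: 0.009
finger_force: 0.0
```

```bash
python3 wr.py top4.png; python3 -c "
from h import *
go();s=snap('scene');w=cloud(s);h=hsv(s);z=w[...,2];save(s,'sc4.png')
m=near(w,.6,-.03,.16)&(z>.09)&(z<.112)&(h[...,0]>20)&(h[...,0]<35)&(h[...,1]>150)&(w[...,0]<.63); print('door',rect(w[m]),m.sum())"
```

```text
top handle (array([0.4546, 0.3749]), array([170.6,  22.6]), 1.777) 0.020479461057776982 453
head (array([0.4764, 0.2708]), array([69.1, 67. ]), 1.753) 0.01667670024757073 217
scene handle (array([0.4548, 0.3722]), array([179.3,  23.1]), 1.774) 0.020170699450387297 179
head (array([0.4783, 0.2653]), array([69.9, 66.3]), 1.769) 0.016654238519703102 116
at [ 0.3928 -0.0552  0.2946] yaw 3.058 j [ 0.79  0.55 -1.17  2.13  0.66  0.89  0.71] F [-0.4  0.4 -0.2] op 0.005 t 42.35
door (array([ 0.6063, -0.024 ]), array([223.1,   7.6]), 1.49) 95
```

View pics/top4.png

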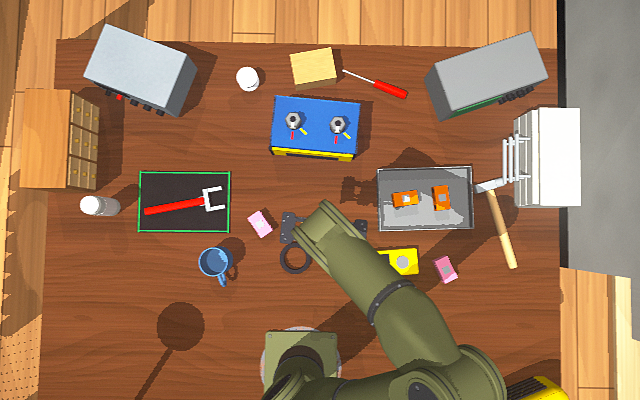

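View pics/sc4.png

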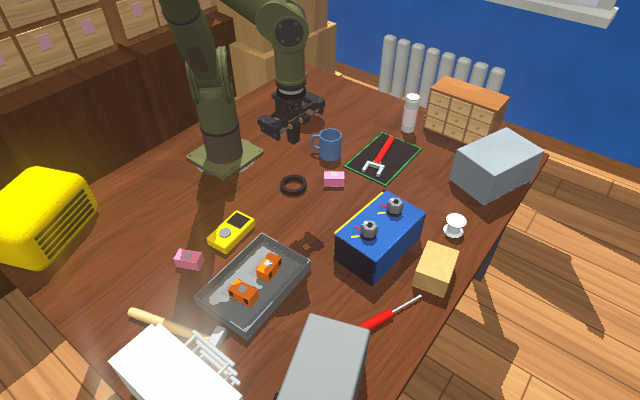

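Everything is in place: door shut at px (315,155), parallel to the box; wrench flat on the mat (185,205); both modules in the tray (405,198) and (441,197); multimeter and mug untouched.

```bash
python3 -c "
from h import *
print(r.finish_job())"
```

```text
the job is handed in; nothing more can be done
None
```

I handed the job in at about 42 s. Both nuts were turned by hand to yellow, then wrenched to red, and the door is shut. Both orange modules lie in the scrap tray and the wrench lies flat on the mat; the multimeter and mug weren't touched. The final pictures confirm all this, but the judge's verdict wasn't shown.

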